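# Close up a row of tart shells in the filling machine's infeed lane

## Task

Take the last tart shell off the baking sheet and stand it in the filling machine's infeed lane behind the four already there, then push the five gently in as one straight, closed-up row along the back fence until the first shell bears on the index stop hidden inside the guard. Find the stop by feel without pressing the row hard, do not let it buckle out of line, and leave the rings and all the other things alone. When the row is home, press the start button on top of the guard.

Things in the scene. Friction and masses are not known exactly. Their poses are not given: they have to be found in the camera images.
- lane: the infeed lane, an aluminium plate 115 mm wide (x = -62 to +52) and 650 mm long (y = -240 to +410), its top 12 mm above the table. Origin at table level on the lane's centre line, level with the guard's mouth; x points across the lane to the back fence, y along it, out of the machine: the row is pushed towards -y. The side towards the robot (-x) is open outside the guard
- fence_mid (a point): a point on the face of the back fence, a straight steel rail along the whole lane, its top 18 mm above the plate (30 mm above the table); its face lies at x = +29 mm of the lane, so that a shell touching it has its centre at x = 0. This point is at y = 200 mm of the lane, 21 mm above the table
- mouth (a point): centre of the guard's mouth at the level of the plate (lane x = 0, y = 0); the opening is 68 mm high. Inside it a near rail as high as the fence leaves a channel 62 mm wide; its flared lead-in, as high, stands outside, from x = -55, y = +52 mm of the lane to x = -36, y = 0, where a shell standing far off the fence jams
- filler: the filling machine, same origin and axes as the lane. Its steel guard spans y = 0 to -245 mm (x = -76 to +66, roof 142 mm above the table); behind it a white cabinet (228 mm) with a hopper (416 mm). The index stop in the guard cannot be seen: a buffer plate, face clamped somewhere from y = -150 to -100 mm, that gives 1 mm per 2 N over 8 mm, then is rigid
- start_top (a point): top centre of the start button, a flat round steel button 30 mm in diameter in a black collar on the guard's roof, about 164 mm above the table; it is pressed straight down
- start (a joint): travel of the start button, 0 up to 0.006 m fully down; it springs back and takes 5 N fully down
- shell1_c (a point): first shell of the row, nearest to the guard: a baked tart shell filled with baked cream, a plain round brown puck 58 mm in diameter and 36 mm high, 0.07 to 0.16 kg, upright; the point is its centre, 18 mm above its foot. More than about 15 N where a shell bears on another or on the stop cracks it; an ordinary grip across its width does not
- shell2_c (a point): second shell of the row, as the first; the four stand with gaps of 2 to 14 mm, their sides 2 to 18 mm away from the back fence
- shell3_c (a point): third shell of the row, as the first; sliding takes about 0.5 N a shell
- shell4_c (a point): fourth shell of the row, farthest from the guard, as the first
- spare_c (a point): the last shell, the only one on the dark baking sheet beyond the lane (the sheet's floor is 4 mm above the table, its rim 10 mm): a baked tart shell filled with baked cream, a plain round brown puck 58 mm in diameter and 36 mm high, 0.07 to 0.16 kg, upright; the point is its centre, 18 mm above its foot. It belongs in the lane behind the fourth shell.
- ring1: an empty steel tart ring on the sheet, 62 mm across, 36 mm high, open in the middle; origin at the centre of its foot; to be left alone
- ring2: another such ring on the sheet; to be left alone
- jar: a jar, 68 mm across, 100 mm high; origin under its centre; to be left alone
- scraper: a bench scraper, steel blade and black grip, 135 by 110 mm, lying flat; origin near its middle; to be left alone
Things that resemble listed ones, but are neither listed nor needed, are in the scene too. What is shaped like the part that bears shell4_c but green or purple is not meant.

How it is judged:
By the outcome, as a careful person would: the job done as asked, in the order asked, and still so for the second after the job is handed in, with the robot touching nothing.
It also fails if it takes over 72 s, if anything falls off the work surface, if the arm or the gripper's body presses on something with over 40 N, if the wrist force passes 120 N, or if a joint passes its speed limit or range.

## Robot

A 6-joint arm with a two-finger parallel gripper is mounted at the origin on the work surface. World frame = base frame: x ahead of the robot, y to its left, z up, the work surface at z = 0. Lengths are in mm, angles in rad, forces in N, time in s.
With the tool pointing down it reaches from about 400 to 925 mm from the base axis. Payload 12.5 kg.
Tool frame: the origin (TCP) lies between the finger pads; the fingertips stand 11 mm ahead of it and the grasp point (between the pads) lies 8 mm behind it (env.tip_extent is the distance from the TCP to the fingertips, in mm); x points along the fingers, z is the direction in which the jaws open and shut, and the axes are right-handed (so a half turn about x gives the same grasp; the last joint's range is limited). The gripper opens to 95 mm and grips with 3 to 60 N. Pads are 20 mm wide; open, the fingers measure 119 mm over their backs; the gripper's body (75 mm by 180 mm) begins 59 mm behind the grasp point.
Start: joints at [1.067, 0.491, 1.559, -0, 1.092, -0.106], TCP at [242.105, 576.223, 199.261] pointing down, gripper open.
Joint ranges: [-3.1, 3.1], [-0.84, 2.19], [0.05, 2.79], [-1.13, 4.28], [0.06, 2.93], [-2.69, 2.69]. Speed limits (rad/s): [2.22, 2.22, 2.79, 3.14, 3.14, 3.14].

## Interface

Orientations are given as [roll, pitch, yaw] about the fixed x, y, z axes, in that order (R = Rz(yaw) Ry(pitch) Rx(roll)).
In Python, from cell import status, imaging, env gives the robot as it stands. The module is installed in compiled form; this text tells all that it offers.
- The arm moves only by the tool apply_moves, never from a script. Its argument "increments" is a list of rows, each a list of 5 numbers: the closure, from 0 (fully open) to 1 (shut), then the shift along the tool's x, y, z in mm, then the turn about the tool's x in degrees. A call has 1 to 10 rows; each row shifts and turns the commanded pose from where the row before left it, along the tool's axes as they then stand; what a row does not reach is not made up. A row lasts 1/10 s, in which the tool goes at most 50 mm and 8.59 degrees, less where a joint would pass 70% of its speed; a pose out of reach is approached as far as the arm can. A call with a gripper value outside its range is refused whole. The fingers move at their own pace and stop on an object; the grip force is fixed at half the most. Time passes only in rows, so rows that do not move let the fingers close. It gives the time, the measured TCP pose, the force and the opening at its end, in the units of the state.
- status.state(): the state, without advancing time (a new reading comes with each control period).
- imaging.read_camera(name): name is "scene" or "side" or "wrist"; returns a dict with "pixels" (384x512x3 uint8, red, green, blue), "fovy" (degrees; the focal length in pixels is half the picture's height over the tangent of half this angle, whatever the lens; pixels are square), "cx", "cy" (the principal point, pixels), "distortion" ([k1, k2, p1, p2, k3] as OpenCV has them; the pictures are not rectified), "R" (3x3) and "t" (3): a world point X has camera coordinates R X + t. Camera axes: x right, y down, z forward; pixel columns grow to the right and rows downward; lengths in mm; the calibration is good to about 2 mm. A picture is of the moment at which its call begins. There is no depth.
- env.job_done(): hands the job in, once; it reports no verdict.
The state is a dict: "t": time; "joints": joint angles; "qvel": joint speeds; "tau": joint torques, N m; "eef_pos": TCP position; "tcp_rot": TCP orientation; "ft_force": force on the tool from outside, world axes, zero at the start; "moment": the same for the moment, N m; "opening": opening from 0.0 (shut) to 1.0 (fully open).
Only numpy, scipy, OpenCV 4.12 (cv2) and the standard library are available. Lean on these libraries where they do the work, as an engineer would, in place of code of your own. Each camera call takes 0.05 s, during which the arm holds its last target. There are 200 camera calls.

## Working session

There is one attempt and no reset: what is moved stays moved. The work goes in short steps, Python scripts to look and compute and a tool call to move; the robot and the scene stay as the last step left them, time stands still between calls to the robot, and variables do not carry over. Pictures are saved under pics/ and viewed, about 8 in all and at most 12, crops included, and the job is handed in when it is done.

Besides the shell and the picture viewer there is one more tool, called after "Request:" as name(argument=value, ...), one argument or row to a line, values as JSON. apply_moves: Moves the arm, as the interface text tells. Its arguments: {"type":"object","properties":{"increments":{"type":"array"}},"required":["increments"]}

```bash
mkdir -p pics
cat > h.py <<'E'
import numpy as np, cv2
from cell import status, imaging, env
def cam(n,save=None):
    c=imaging.read_camera(n)
    if save: cv2.imwrite('pics/'+save,c['pixels'][:,:,::-1])
    f=192/np.tan(np.radians(c['fovy'])/2)
    c['K']=np.array([[f,0,c['cx']],[0,f,c['cy']],[0,0,1.]]);c['D']=np.array(c['distortion'],float)
    c['R']=np.array(c['R']);c['t']=np.array(c['t']);return c
def ray(c,uv):
    p=cv2.undistortPoints(np.array(uv,float).reshape(-1,1,2),c['K'],c['D']).reshape(-1,2)
    d=np.c_[p,np.ones(len(p))]@c['R']; return -c['R'].T@c['t'],d
def onz(c,uv,z):
    o,d=ray(c,uv); return o+d*((z-o[2])/d[:,2])[:,None]
def proj(c,X):
    return cv2.projectPoints(np.array(X,float).reshape(-1,3),cv2.Rodrigues(c['R'])[0],c['t'],c['K'],c['D'])[0].reshape(-1,2)
E
python3 - <<'E'
from h import *
a=[cam(n) for n in('scene','side','wrist')]
im=np.hstack([c['pixels'] for c in a[:2]])
for n,c in zip(('scene','side','wrist'),a):
    cv2.imwrite(f'pics/{n}0.png',cv2.resize(c['pixels'][:,:,::-1],(768,576),interpolation=cv2.INTER_CUBIC)); print(n,-c['R'].T@c['t'],c['fovy'],c['D'])
print(status.state())
E
```

```text
scene [1293.20832244  -95.59564403 1008.23360251] 42.57656456835735 [-0.05702718  0.          0.          0.          0.        ]
side [ 791.77101013 -525.6431831   945.96880064] 50.493216572204496 [-0.13629477  0.          0.          0.          0.        ]
wrist [177.24618118 603.09953946 384.02129176] 69.26007435330295 [-0.04991194  0.          0.          0.          0.        ]
{'t': 0.15, 'joints': array([ 1.06738967e+00,  4.91375477e-01,  1.55928654e+00,  2.44552538e-06,
        1.09169811e+00, -1.05559350e-01]), 'qvel': array([-0.00046361, -0.00260266, -0.00342668,  0.0003021 , -0.0027811 ,
        0.00234925]), 'tau': array([ 1.44660091e-03, -6.12898850e+01, -2.58279330e+01,  6.92933681e-02,
        4.73061099e-02, -6.84948213e-05]), 'eef_pos': array([242.01564982, 576.04831977, 198.83222841]), 'tcp_rot': array([ 3.03320675,  1.57002885, -2.07703066]), 'ft_force': array([-0.01484728,  0.09946355,  0.76239424]), 'moment': array([ 0.00699233, -0.01307134,  0.02212824]), 'opening': 1.0042985957988657}
```

View pics/scene0.png

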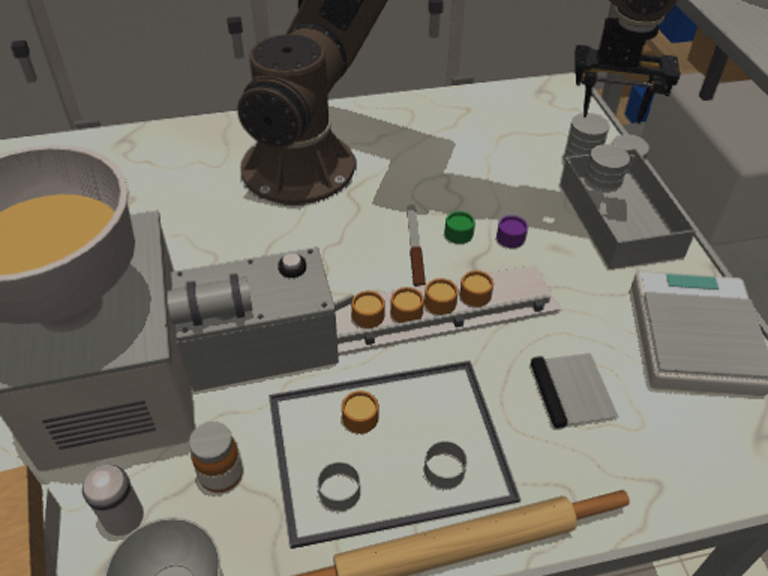

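View pics/side0.png

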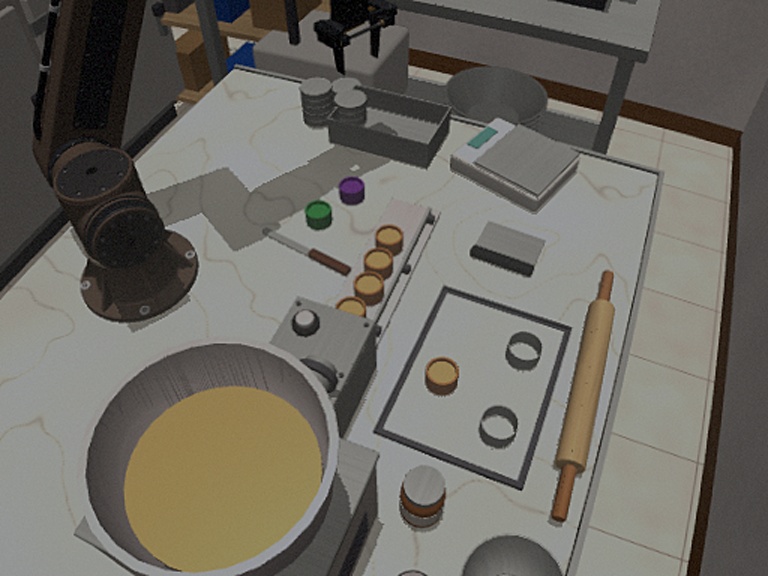

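The scene view (768x576 scale) shows four shells in the lane at (368,308), (407,303), (441,295) and (477,287). The only shell on the sheet is at (360,411). Green (460,227) and purple (512,231) are look-alikes, the rings are at (338,485) and (445,464), and the start button is at (291,262). The side view agrees, with the spare at (442,375).

```bash
cat > seg.py <<'E'
from h import *
def shells(c,lo=(8,110,60),hi=(26,255,255),amin=60,amax=1500):
    hsv=cv2.cvtColor(c['pixels'],cv2.COLOR_RGB2HSV)
    m=cv2.inRange(hsv,lo,hi); m=cv2.morphologyEx(m,cv2.MORPH_OPEN,np.ones((2,2)))
    n,l,s,ce=cv2.connectedComponentsWithStats(m)
    return m,[(ce[i],s[i]) for i in range(1,n) if amin<s[i][4]<amax]
E
python3 - <<'E'
from seg import *
for n in('scene','side'):
    c=cam(n); np.save(f'{n}.npy',c,allow_pickle=True)
    hsv=cv2.cvtColor(c['pixels'],cv2.COLOR_RGB2HSV)
    pts={'scene':[(240,274),(240,286),(245,205),(245,215)],'side':[(294,249),(294,260),(245,191),(180,150)]}[n]
    print(n,[hsv[v,u].tolist() for u,v in pts])
    m,L=shells(c)
    for ce,s in L: print(ce.round(1),s, onz(c,[ce],35)[0].round(0))
c=np.load('scene.npy',allow_pickle=True).item()
im=c['pixels'][165:265,205:385,::-1]
cv2.imwrite('pics/lane.png',cv2.resize(im,None,fx=4.4,fy=4.4,interpolation=cv2.INTER_CUBIC))
E
```

```text
scene [[20, 139, 174], [14, 173, 68], [19, 144, 174], [15, 171, 67]]
[467.7  35.6] [459  21  18  29 321] [-224. 1088.   35.]
[489.   49.1] [481  41  19  14 155] [-119. 1119.   35.]
[425.6  52.1] [419  50  15   5  63] [-142.  867.   35.]
[279.  177.6] [275 166   9  24 164] [379. 176.  35.]
[318.2 192.9] [308 182  22  23 416] [456. 265.  35.]
[283.4 201. ] [262 187  44  29 846] [465. 166.  35.]
[245.9 206.9] [235 195  22  25 445] [465.  65.  35.]
[240.7 275.3] [229 262  24  28 562] [669.  11.  35.]
[144.8 309.4] [129 296  30  22 236] [ 713. -213.   35.]
side [[21, 114, 146], [13, 107, 69], [20, 119, 148], [26, 20, 100]]
[181.5  13.5] [173   7  19  13 130] [-250.  987.   35.]
[126.8  28.5] [118  20  18  18 209] [-417.  781.   35.]
[260.2 158.2] [252 151  17  14 177] [455. 269.  35.]
[249.7 182. ] [237 165  26  33 480] [464. 169.  35.]
[404.6 191.4] [400 182  10  20 139] [892. 315.  35.]
[236.1 204.5] [225 199  20  13 175] [462.  79.  35.]
[295.2 249.1] [285 242  22  16 200] [664.   9.  35.]
[377.  328.1] [369 310  17  37 344] [ 913. -117.   35.]
[281.8 338.8] [269 331  28  13 119] [ 719. -224.   35.]
```

View pics/lane.png

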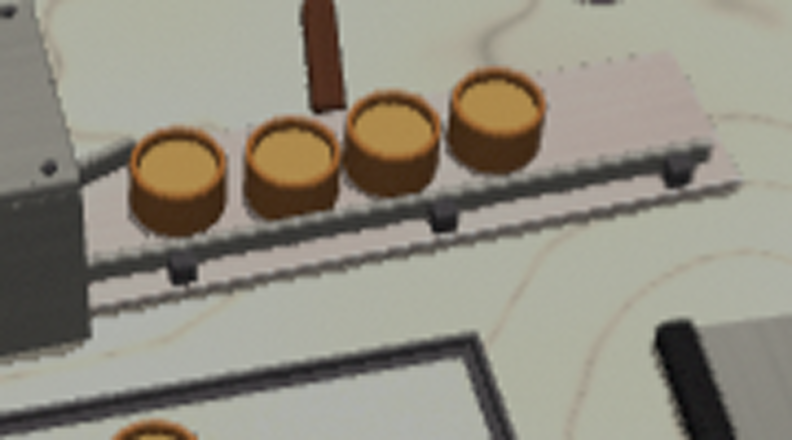

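This crop shows the four shells, the fence with its brackets on the far side, and the plate. The plate's far edge runs from (95,312) to (740,185) and its end corner near the robot is at (670,55). The guard's mouth is at the left, and the flared lead-in is at (105,165).

```bash
cat > lane0.py <<'E'
from seg import *
E
python3 - <<'E'
from seg import *
c=np.load('scene.npy',allow_pickle=True).item(); s=np.load('side.npy',allow_pickle=True).item()
px=lambda u,v:(205+(u+.5)/4.4-.5,165+(v+.5)/4.4-.5)
P=onz(c,[px(100,310),px(400,252),px(738,184),px(670,57)],12); print(P.round(1))
d=P[2]-P[0]; print('yaw y-axis',np.degrees(np.arctan2(d[1],d[0])),np.linalg.norm(P[3]-P[2]))
y=d/np.linalg.norm(d); x=np.array([y[1],-y[0],0])
O=P[2]-410*y-52*x; print('origin',O,'x',x,'y',y)
def cream(c,vmin):
    hsv=cv2.cvtColor(c['pixels'],cv2.COLOR_RGB2HSV)
    m=cv2.inRange(hsv,(17,85,vmin),(25,200,255)); n,l,st,ce=cv2.connectedComponentsWithStats(m)
    return [(ce[i],st[i][4]) for i in range(1,n) if st[i][4]>60]
for C in (c,s):
  for ce,a in cream(C,105):
    for z in((38,46)):
      w=onz(C,[ce],z)[0]; print(ce.round(1),a,z,w.round(1),'lane',((w-O)@x).round(1),((w-O)@y).round(1))
b=onz(c,[(291.5/1.5-.5,259/1.5-.5)],164);b2=onz(s,[(305/1.5-.5,316/1.5-.5)],164);print('button',b,b2,(b-O)@x,(b-O)@y)
print(onz(c,[(208,485*0+0.)],142)[0]*0, proj(c,[O,O+np.array([0,0,142])-76*x,O+np.array([0,0,142])+66*x])*1.5)
E
```

```text
[[528.4   3.7  12. ]
 [522.4 185.1  12. ]
 [513.4 402.   12. ]
 [401.9 398.8  12. ]]
yaw y-axis 92.15013237886302 111.60722900969795
origin [476.86455359  -9.62108306  12.        ] x [0.99929595 0.03751808 0.        ] y [-0.03751808  0.99929595  0.        ]
[450.6  34.8] 203 38 [-237.3 1019.1   38. ] lane -675.1 1054.8
[450.6  34.8] 203 46 [-224.7 1009.9   46. ] lane -662.8 1045.2
[ 31.9 152.9] 2869 38 [ 135.8 -504.9   38. ] lane -359.4 -482.2
[ 31.9 152.9] 2869 46 [ 145.3 -501.6   46. ] lane -349.7 -479.2
[317.8 188.4] 148 38 [442.3 267.5  38. ] lane -24.1 278.2
[317.8 188.4] 148 46 [449.4 264.5  46. ] lane -17.2 275.0
[293.9 193.8] 156 38 [448.3 198.9  38. ] lane -20.7 209.5
[293.9 193.8] 156 46 [455.3 196.5  46. ] lane -13.8 206.8
[271.  199.9] 163 38 [456.7 134.1  38. ] lane -14.7 144.4
[271.  199.9] 163 46 [463.6 132.2  46. ] lane -7.9 142.2
[245.  202.4] 171 38 [451.3  65.1  38. ] lane -22.8 75.7
[245.  202.4] 171 46 [458.2  63.8  46. ] lane -15.9 74.1
[239.6 271.1] 245 38 [658.7  10.6  38. ] lane 182.4 13.3
[239.6 271.1] 245 46 [663.9   9.7  46. ] lane 187.6 12.3
[305.2 359.7]
[... 444 characters left out ...]
42.2
[234.3 204.5] 114 38 [459.1  75.   38. ] lane -14.6 85.2
[234.3 204.5] 114 46 [462.   69.7  46. ] lane -11.9 79.8
[391.5 256.2] 1686 38 [901.2  83.3  38. ] lane 427.6 76.9
[391.5 256.2] 1686 46 [900.3  77.9  46. ] lane 426.4 71.6
[294.3 247.7] 203 38 [661.1  10.   38. ] lane 184.9 12.7
[294.3 247.7] 203 46 [662.3   5.3  46. ] lane 185.9 8.0
[147.  318.2] 12461 38 [ 413.3 -308.3   38. ] lane -74.7 -296.1
[147.  318.2] 12461 46 [ 416.6 -310.2   46. ] lane -71.5 -298.1
button [[439.74885074 -57.54538493 164.        ]] [[443.24542686 -53.39640156 164.        ]] [-38.88759938] [-46.49805073]
[-0.  0.  0.] [[328.33147049 330.83151536]
 [315.18377456 242.41019654]
 [332.46339311 304.49825184]]
```

```bash
cat > mv.py <<'E'
from h import *
from scipy.spatial.transform import Rotation as Ro
def R(): return Ro.from_euler('xyz',status.state()['tcp_rot']).as_matrix()
def to(x,y,z,yawz=None):
    "tool-frame shift to world target; yawz = wanted world heading (deg) of jaw axis"
    st=status.state(); r=R(); h=np.degrees(np.arctan2(r[1,2],r[0,2]))
    tot=np.array([x,y,z])-st['eef_pos']; 
    print('pos',st['eef_pos'].round(1),'t',round(st['t'],2),'F',st['ft_force'].round(2),'open',round(st['opening'],3))
    print('jaw heading',round(h,2),'tool ax\n',r.round(3))
    turn=0
    if yawz is not None:
        turn=(yawz-h+90)%180-90      # world turn about +z
        print('turn about tool x deg',-turn)
    print('shift in tool axes now',(r.T@tot).round(1),'after turn',((Ro.from_euler('z',turn,degrees=True).as_matrix()@r).T@tot).round(1))
E
python3 -c "
from mv import *
to(560,110,260,2.15)"
```

```text
pos [242.  576.1 199. ] t 0.25 F [-0.48  0.59 -0.25] open 1.0
jaw heading 67.21 tool ax
 [[-0.    -0.922  0.387]
 [-0.     0.387  0.922]
 [-1.     0.    -0.   ]]
turn about tool x deg 65.06018940456727
shift in tool axes now [ -60.9 -473.7 -306.6] after turn [ -61.2 -477.7  300.2]
```

Request:
apply_moves(
  increments=[
    [0,-6,-37,-24,0],
    [0,-6,-37,-24,0],
    [0,-6,-37,-24,0],
    [0,-6,-37,-24,0],
    [0,-6,-37,-24,0],
    [0,-6,-37,-24,0],
    [0,-6,-37,-24,0],
    [0,-6,-37,-24,0],
    [0,-6,-37,-24,0],
    [0,-6,-37,-24,0],
  ],
)

```text
t: 1.25
eef_pos: [491.0, 210.0, 259.6]
tcp_rot: [-0.537, 1.57, 0.636]
ft_force: [0.7, -0.0, 0.3]
opening: 1.001
```

Request:
apply_moves(
  increments=[
    [0,0,0,0,8.13],
    [0,0,0,0,8.13],
    [0,0,0,0,8.13],
    [0,0,0,0,8.13],
    [0,0,0,0,8.13],
    [0,0,0,0,8.13],
    [0,0,0,0,8.13],
    [0,0,0,0,8.13],
    [0,0,0,0,0],
  ],
)

```text
t: 2.15
eef_pos: [490.2, 211.6, 259.2]
tcp_rot: [1.921, 1.571, 1.956]
ft_force: [0.8, 1.5, 0.2]
opening: 1.0
```

```bash
python3 -c "
from mv import *
to(560,110,260,2.15); c=cam('wrist'); print(-c['R'].T@c['t'],c['R'])
print(proj(c,[[465,66,12],[444,264,12],[659,10,4],[560,110,0]]))"
```

```text
pos [490.2 211.6 259.2] t 2.15 F [0.8  1.53 0.16] open 1.0
jaw heading 2.04 tool ax
 [[-0.    -0.036  0.999]
 [ 0.     0.999  0.036]
 [-1.     0.    -0.   ]]
turn about tool x deg -0.10609056683692586
shift in tool axes now [  -0.8 -104.    66.1] after turn [  -0.8 -104.2   65.9]
[487.54130845 281.46347376 444.49826051] [[ 9.99355427e-01  3.58968934e-02  3.78370781e-04]
 [ 3.46687336e-02 -9.67792230e-01  2.49351716e-01]
 [ 9.31713628e-03 -2.49177873e-01 -9.68412917e-01]]
[[238.24452133 248.71464126]
 [227.06191561 129.44199253]
 [345.68393729 278.18331745]
 [294.81652211 223.80278726]]
```

```bash
python3 -c "
from h import *
c=cam('wrist'); np.save('w1.npy',c,allow_pickle=True)
cv2.imwrite('pics/w1.png',cv2.resize(c['pixels'][60:384,110:420,::-1],None,fx=1.85,fy=1.85,interpolation=cv2.INTER_CUBIC))"
```

```text
(no output)
```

View pics/w1.png

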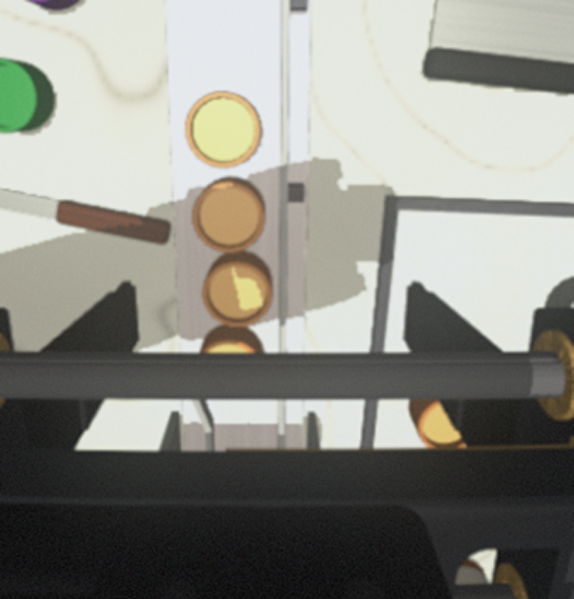

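The wrist view shows shells 4, 3 and 2 at crop px (223,130), (229,214) and (237,288). The plate edges are at x≈168 and 308, with the fence at 281–288. The guard mouth and the spare (435,420) are partly hidden by the gripper.

```bash
python3 -c "
from h import *
c=np.load('w1.npy',allow_pickle=True).item()
g=cv2.cvtColor(c['pixels'],cv2.COLOR_RGB2GRAY).astype(int)
for v in (62,75,90,100,130): print(v,'L',g[v,192:212].tolist(),'R(255..)',g[v,255:285].tolist())
hsv=cv2.cvtColor(c['pixels'],cv2.COLOR_RGB2HSV)
m=cv2.inRange(hsv,(5,80,40),(32,255,255)); m[:,:195]=0; m[:,262:]=0; m[:100]=0 ;m[248:]=0
cs,_=cv2.findContours(m,cv2.RETR_EXTERNAL,cv2.CHAIN_APPROX_NONE)
for k in cs:
  if cv2.contourArea(k)>200: print(cv2.fitEllipse(k),cv2.minEnclosingCircle(k), onz(c,[cv2.fitEllipse(k)[0]],48))
"
```

```text
62 L [229, 229, 230, 229, 229, 228, 226, 229, 231, 232, 231, 231, 231, 232, 231, 232, 232, 231, 232, 231] R(255..) [231, 232, 232, 232, 232, 230, 216, 205, 218, 223, 216, 178, 133, 125, 130, 131, 129, 129, 130, 128, 143, 189, 218, 228, 229, 230, 230, 230, 231, 231]
75 L [229, 230, 229, 230, 230, 230, 227, 217, 225, 231, 232, 231, 232, 232, 232, 231, 231, 232, 232, 231] R(255..) [232, 232, 232, 232, 232, 229, 215, 206, 219, 220, 218, 224, 230, 233, 232, 232, 232, 231, 231, 232, 232, 229, 222, 223, 230, 231, 230, 230, 231, 231]
90 L [229, 229, 229, 230, 229, 227, 225, 223, 223, 229, 232, 232, 232, 232, 232, 232, 231, 232, 232, 232] R(255..) [232, 233, 232, 232, 232, 230, 214, 203, 217, 217, 210, 217, 229, 233, 232, 232, 232, 232, 232, 232, 232, 230, 223, 221, 230, 231, 231, 231, 231, 231]
100 L [227, 226, 223, 220, 215, 212, 212, 207, 207, 229, 233, 232, 232, 231, 232, 233, 232, 232, 232, 231] R(255..) [232, 232, 232, 232, 232, 230, 212, 194, 216, 216, 207, 214, 230, 233, 233, 233, 232, 232, 232, 232, 233, 231, 229, 229, 231, 230, 231, 230, 231, 231]
130 L [231, 230, 231, 231, 231, 230, 230, 230, 231, 230, 232, 233, 232, 231, 232, 232, 231, 223, 194, 189] R(255..) [232, 232, 231, 231, 232, 229, 214, 196, 214, 218, 218, 223, 230, 233, 232, 231, 232, 231, 232, 232, 228, 214, 210, 227, 231, 230, 230, 231, 230, 230]
((235.26718139648438, 202.04278564453125), (38.366512298583984, 99.1759033203125), 176.71485900878906) ((235.0, 203.11111450195312), 46.381500244140625) [[461.25484447 159.7466763   48.        ]]
((230.2010040283203, 129.56979370117188), (38.759033203125, 39.743560791015625), 146.0149383544922) ((230.31365966796875, 129.444091796875), 20.265060424804688) [[451.73638381 265.22156333  48.        ]]
```

```bash
python3 -c "
from h import *
c=np.load('w1.npy',allow_pickle=True).item()
print('L',onz(c,[(199.2,75),(200.3,100),(201.3,130)],12).round(1).tolist())
print('Rr',onz(c,[(277.4,75),(277.3,90),(276.2,130)],12).round(1).tolist())
print('F',onz(c,[(261.4,62),(261.5,100),(261.5,130)],30).round(1).tolist(), onz(c,[(260.6,62),(260.6,130)],12).round(1).tolist())
px=lambda u,v:(110+(u+.5)/1.85-.5,60+(v+.5)/1.85-.5)
print('F2',onz(c,[px(280.5,20),px(281.5,380),px(281,430)],30).round(1).tolist())
print('shells',onz(c,[px(223,130),px(229,214),px(237,288)],47).round(1).tolist())
print('guardmouth roof edge',onz(c,[px(228,450)],142).round(1).tolist())
"
```

```text
L [[401.4, 340.8, 12.0], [403.0, 305.5, 12.0], [404.3, 261.4, 12.0]]
Rr [[515.9, 345.2, 12.0], [517.0, 324.2, 12.0], [518.7, 266.0, 12.0]]
F [[491.5, 358.7, 30.0], [494.0, 307.8, 30.0], [495.9, 265.7, 30.0]] [[490.5, 362.0, 12.0], [494.9, 265.0, 12.0]]
F2 [[492.0, 347.5, 30.0], [506.7, 46.4, 30.0], [508.7, -5.4, 30.0]]
shells [[451.8, 264.5, 47.0], [457.8, 199.8, 47.0], [465.6, 138.4, 47.0]]
guardmouth roof edge [[467.3, 54.7, 142.0]]
```

```bash
python3 -c "
from mv import *
to(660,10,100,2.2)
c=np.load('scene.npy',allow_pickle=True).item()
print(onz(c,[(338/1.5,468/1.5+3),(445/1.5,448/1.5+3)],40))
"
```

```text
pos [490.2 211.6 259.2] t 2.25 F [-0.32 -0.1   0.88] open 1.002
jaw heading 2.41 tool ax
 [[-0.    -0.042  0.999]
 [ 0.     0.999  0.042]
 [-1.     0.    -0.   ]]
turn about tool x deg 0.2098293865298757
shift in tool axes now [ 159.2 -208.6  161.2] after turn [ 159.2 -208.   161.9]
[[765.39032038 -41.70011268  40.        ]
 [765.8144106  119.23955881  40.        ]]
```

Request:
apply_moves(
  increments=[
    [0,10,-35,27,0],
    [0,10,-35,27,0],
    [0,20,-35,27,0],
    [0,25,-35,27,0],
    [0,30,-35,27,0],
    [0,30,-33.5,26.5,0],
    [0,20,0,0,0],
    [0,14,0,0,0],
    [0,0,0,0,0],
  ],
)

```text
t: 3.15
eef_pos: [655.0, 13.8, 102.0]
tcp_rot: [2.969, 1.567, 3.009]
ft_force: [-0.5, -0.1, 0.8]
opening: 1.0
```

```bash
python3 -c "
from mv import *
to(660,10,37,2.2)
c=cam('scene'); im=c['pixels'][190:310,170:330,::-1]; cv2.imwrite('pics/g1.png',cv2.resize(im,None,fx=4,fy=4,interpolation=cv2.INTER_CUBIC))
"
```

```text
pos [655.   13.8 102. ] t 3.15 F [-0.47 -0.09  0.81] open 1.0
jaw heading 2.29 tool ax
 [[-0.003 -0.04   0.999]
 [ 0.     0.999  0.04 ]
 [-1.     0.001 -0.003]]
turn about tool x deg 0.09038981978939375
shift in tool axes now [65. -4.  5.] after turn [65. -4.  5.]
```

View pics/g1.png

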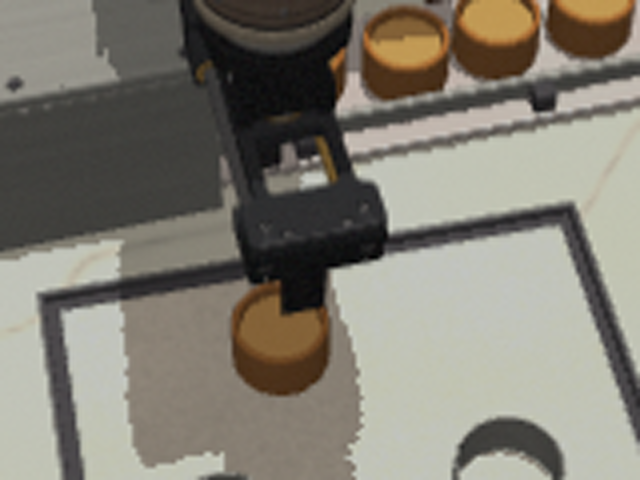

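The spare at crop (280,335), alone on the sheet clear of the rings, lies under the jaws; going down.

Request:
apply_moves(
  increments=[
    [0,20,-4,5,0],
    [0,20,0,0,0],
    [0,15,0,0,0],
    [0,10,0,0,0],
    [0,0,0,0,0],
    [1,0,0,0,0],
    [1,0,0,0,0],
    [1,0,0,0,0],
    [1,0,0,0,0],
    [1,0,0,0,0],
  ],
)

```text
t: 4.2
eef_pos: [661.3, 9.7, 39.1]
tcp_rot: [0.127, 1.57, 0.165]
ft_force: [-0.2, -0.4, -0.2]
opening: 0.634
```

```bash
python3 -c "
from mv import *
to(463,340,110,2.2)
"
```

```text
pos [661.3   9.7  39.1] t 4.2 F [-0.18 -0.44 -0.17] open 0.634
jaw heading 2.17 tool ax
 [[ 0.    -0.038  0.999]
 [ 0.     0.999  0.038]
 [-1.     0.     0.   ]]
turn about tool x deg -0.03176759577038979
shift in tool axes now [ -71.   337.6 -185.7] after turn [ -71.   337.7 -185.5]
```

Request:
apply_moves(
  increments=[
    [1,0,0,0,0],
    [1,-5,0,0,0],
    [1,-15,0,0,0],
    [1,-25,0,0,0],
    [1,-25,0,0,0],
    [1,0,0,0,0],
    [1,0,0,0,0],
  ],
)

```text
t: 4.9
eef_pos: [661.4, 9.7, 110.0]
tcp_rot: [-0.088, 1.569, -0.05]
ft_force: [-0.5, -0.9, -0.4]
opening: 0.047
```

```bash
python3 -c "
from mv import *
c=cam('scene'); im=c['pixels'][190:310,170:330,::-1]; cv2.imwrite('pics/g2.png',cv2.resize(im,None,fx=4,fy=4,interpolation=cv2.INTER_CUBIC))
print(status.state()['opening'],status.state()['eef_pos'])
"
```

```text
0.022604183628943123 [661.0372436    9.65975677 109.02601936]
```

View pics/g2.png

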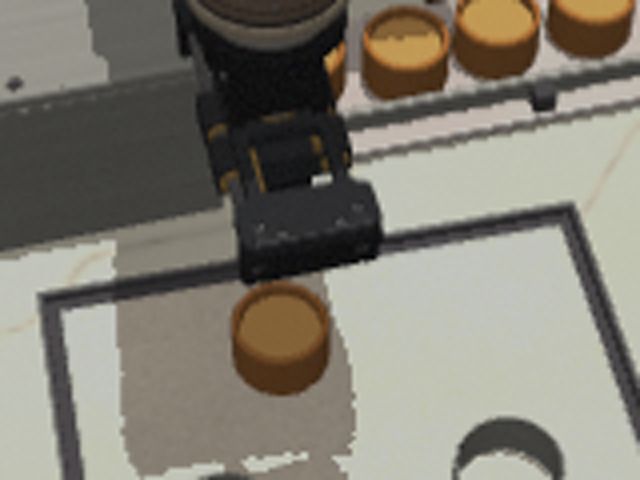

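The shell stands unmoved at crop (280,335) and the jaws came up empty. I lifted before the fingers had closed, so I'm repeating it with more closing time.

Request:
apply_moves(
  increments=[
    [0,0,0,0,0],
    [0,0,0,0,0],
    [0,0,0,0,0],
    [0,0,0,0,0],
    [0,0,0,0,0],
    [0,0,0,0,0],
    [0,0,0,0,0],
    [0,0,0,0,0],
    [0,0,0,0,0],
    [0,20,0,-1,0],
  ],
)

```text
t: 5.95
eef_pos: [661.7, 9.5, 90.9]
tcp_rot: [-0.099, 1.566, -0.061]
ft_force: [0.2, -0.0, -1.1]
opening: 0.807
```

Request:
apply_moves(
  increments=[
    [0,15,0,0,0],
    [0,15,0,0,0],
    [0,10,0,0,0],
    [0,9,0,0,0],
    [0,4,0,0,0],
    [0,0,0,0,0],
    [0,0,0,0,0],
  ],
)

```text
t: 6.65
eef_pos: [660.5, 9.6, 36.2]
tcp_rot: [0.033, 1.57, 0.071]
ft_force: [-0.3, 0.1, -0.4]
opening: 0.999
```

Request:
apply_moves(
  increments=[
    [1,0,0,0,0],
    [1,0,0,0,0],
    [1,0,0,0,0],
    [1,0,0,0,0],
    [1,0,0,0,0],
    [1,0,0,0,0],
    [1,0,0,0,0],
    [1,0,0,0,0],
    [1,0,0,0,0],
    [1,0,0,0,0],
  ],
)

```text
t: 7.65
eef_pos: [660.3, 9.6, 35.8]
tcp_rot: [0.69, 1.571, 0.728]
ft_force: [-0.7, -0.1, 0.0]
opening: 0.217
```

```bash
python3 -c "
from mv import *
c=cam('scene'); s=cam('side'); p=status.state()['eef_pos']; print(p,status.state()['opening'])
print(proj(c,[p,p-[0,0,11],[660,10,40]]),proj(s,[p,p-[0,0,11],[660,10,40]]))
a=c['pixels'][230:310,190:290,::-1];b=s['pixels'][205:285,245:345,::-1]
cv2.imwrite('pics/g3.png',cv2.resize(np.hstack([a,b]),None,fx=4,fy=4,interpolation=cv2.INTER_CUBIC))
"
```

```text
[660.24200521   9.66194624  35.79859037] 0.13275171799631305
[[239.3298843  272.22055355]
 [239.4114439  274.8173665 ]
 [239.42111337 271.10816788]] [[293.88067858 248.09910685]
 [293.58962802 250.27185314]
 [293.95056899 247.12394623]]
```

View pics/g3.png

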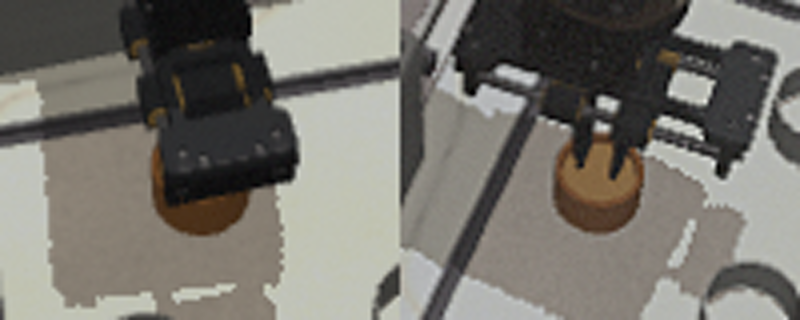

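In the side view the closed fingertips, at crop (585,168) and (618,175), hover over the shell's top, so the tips sit higher than I assumed. I'll check tip_extent and the tip height by triangulation.

```bash
python3 -c "
from mv import *
print(env.tip_extent,status.state())
s=cam('side')
for z in (20,25,30,35,40,45): print(z,proj(s,[[660.2-6,9.7,z],[660.2+6,9.7,z]]).round(1).tolist(), onz(s,[(291.2,247),(299.5,248.7)],z).round(1).tolist())
"
```

```text
11.0 {'t': 7.75, 'joints': array([-8.53772502e-02,  7.22620496e-01,  1.60591353e+00,  1.33913313e-04,
        8.13038004e-01, -1.23326788e-01]), 'qvel': array([ 0.00023574,  0.00219777, -0.000642  , -0.00126253, -0.00169038,
       -0.00155242]), 'tau': array([-3.92453203e-04, -6.97999477e+01, -2.01379699e+01,  5.63582301e-02,
        4.63418942e-02,  7.73881857e-05]), 'eef_pos': array([660.24200521,   9.66194624,  35.79859037]), 'tcp_rot': array([1.23860171, 1.57069689, 1.27645921]), 'ft_force': array([ 0.05425543,  0.76734167, -0.29714657]), 'moment': array([-0.11485511,  0.01207702,  0.01997869]), 'opening': 0.13275171799631305}
20 [[291.3, 250.4], [295.6, 252.0]] [[650.3, 19.3, 20.0], [672.2, 23.0, 20.0]]
25 [[291.4, 249.4], [295.7, 251.0]] [[651.1, 16.4, 25.0], [672.8, 20.1, 25.0]]
30 [[291.6, 248.4], [295.9, 250.0]] [[651.8, 13.4, 30.0], [673.5, 17.1, 30.0]]
35 [[291.7, 247.5], [296.0, 249.0]] [[652.6, 10.5, 35.0], [674.1, 14.1, 35.0]]
40 [[291.8, 246.5], [296.2, 248.0]] [[653.3, 7.6, 40.0], [674.8, 11.2, 40.0]]
45 [[291.9, 245.4], [296.3, 247.0]] [[654.1, 4.6, 45.0], [675.4, 8.2, 45.0]]
```

Request:
apply_moves(
  increments=[
    [0,-20,0,0,0],
    [0,0,0,0,0],
    [0,0,0,0,0],
    [0,0,0,0,0],
    [0,0,0,0,0],
    [0,0,0,0,0],
    [0,0,0,0,0],
    [0,0,0,0,0],
    [0,0,0,0,0],
    [0,10,0,0,0],
  ],
)

```text
t: 8.8
eef_pos: [661.0, 9.6, 46.6]
tcp_rot: [-0.079, 1.568, -0.041]
ft_force: [0.8, 0.4, -0.3]
opening: 0.877
```

Request:
apply_moves(
  increments=[
    [0,10,0,0,0],
    [0,5,0,0,0],
    [0,4,0,0,0],
    [0,4,0,0,0],
    [0,0,0,0,0],
  ],
)

```text
t: 9.3
eef_pos: [660.1, 9.6, 22.2]
tcp_rot: [2.877, 1.57, 2.915]
ft_force: [-0.3, 0.4, -0.2]
opening: 0.997
```

Request:
apply_moves(
  increments=[
    [1,0,0,0,0],
    [1,0,0,0,0],
    [1,0,0,0,0],
    [1,0,0,0,0],
    [1,0,0,0,0],
    [1,0,0,0,0],
    [1,0,0,0,0],
    [1,0,0,0,0],
  ],
)

```text
t: 10.1
eef_pos: [660.3, 9.6, 22.9]
tcp_rot: [0.518, 1.571, 0.556]
ft_force: [-0.7, -0.2, 1.5]
opening: 0.589
```

Held this time (opening 0.589 = 56–58 mm). I'm lifting slowly to confirm.

Request:
apply_moves(
  increments=[
    [1,0,0,0,0],
    [1,0,0,0,0],
    [1,-5,0,0,0],
    [1,-15,0,0,0],
    [1,-20,0,0,0],
    [1,-20,0,0,0],
    [1,-10,0,0,0],
    [1,0,0,0,0],
    [1,0,0,0,0],
  ],
)

```text
t: 11.0
eef_pos: [660.0, 9.6, 92.6]
tcp_rot: [2.506, 1.571, 2.544]
ft_force: [-0.0, -0.2, -1.6]
opening: 0.586
```

```bash
cat >> mv.py <<'E'
def lane(): # centre line through (466.6,265), heading
    a=np.radians(2.2); y=np.array([-np.sin(a),np.cos(a),0]); x=np.array([np.cos(a),np.sin(a),0]); O=np.array([466.6,265,0])-y*275; return O,x,y
def L2w(lx,ly,z): O,x,y=lane(); return O+lx*x+ly*y+[0,0,z]
def w2L(p): O,x,y=lane(); return np.round([(p-O)@x,(p-O)@y,p[2]],1)
E
python3 -c "
from mv import *
print(L2w(-20,350,0),w2L(status.state()['eef_pos']))
to(*L2w(-20,350,93),2.2)
c=cam('scene');s=cam('side')
a=c['pixels'][190:310,190:310,::-1];b=s['pixels'][165:285,245:345,::-1]
cv2.imwrite('pics/g4.png',cv2.resize(np.hstack([a,b]),None,fx=3.5,fy=3.5,interpolation=cv2.INTER_CUBIC))
"
```

```text
[443.73565599 339.17696255   0.        ] [183.5  12.4  92.6]
pos [660.    9.6  92.6] t 11.0 F [-0.03 -0.2  -1.62] open 0.586
jaw heading 2.17 tool ax
 [[-0.    -0.038  0.999]
 [ 0.     0.999  0.038]
 [-1.     0.    -0.   ]]
turn about tool x deg -0.03374283676153311
shift in tool axes now [-3.000e-01  3.375e+02 -2.037e+02] after turn [-3.000e-01  3.376e+02 -2.035e+02]
```

View pics/g4.png

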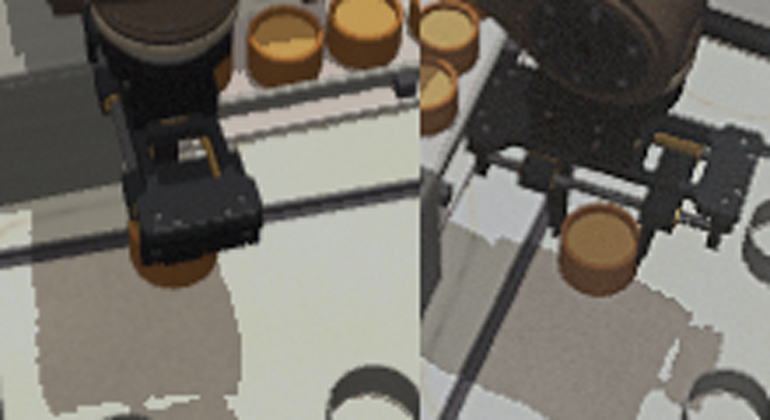

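Request:
apply_moves(
  increments=[
    [1,0,20,-12,0],
    [1,0,40,-24,0],
    [1,0,40,-24,0],
    [1,0,40,-24,0],
    [1,0,40,-24,0],
    [1,0,40,-24,0],
    [1,0,40,-24,0],
    [1,0,40,-24,0],
    [1,0,37.5,-23.5,0],
    [1,0,0,0,0],
  ],
)

```text
t: 12.1
eef_pos: [441.0, 342.4, 92.1]
tcp_rot: [-3.014, 1.569, -2.972]
ft_force: [1.0, 0.2, -0.5]
opening: 0.589
```

```bash
python3 -c "
from mv import *
to(*L2w(-20,350,31.5),2.2); print(w2L(status.state()['eef_pos']))"
```

```text
pos [441.  342.4  92.1] t 12.1 F [ 0.98  0.22 -0.52] open 0.589
jaw heading 2.43 tool ax
 [[-0.002 -0.042  0.999]
 [-0.     0.999  0.042]
 [-1.    -0.    -0.002]]
turn about tool x deg 0.2279200503739247
shift in tool axes now [60.6 -3.4  2.7] after turn [60.6 -3.3  2.7]
[-22.6 353.4  92.1]
```

Request:
apply_moves(
  increments=[
    [1,15,-1,1,0],
    [1,15,-1,1,0],
    [1,12,-1,0,0],
    [1,8,0,0,0],
    [1,5,0,0,0],
    [1,2,0,0,0],
    [1,2,0,0,0],
    [1,1,0,0,0],
    [1,0,0,0,0],
  ],
)

```text
t: 13.0
eef_pos: [446.3, 336.3, 33.0]
tcp_rot: [0.594, 1.57, 0.632]
ft_force: [0.8, -0.3, -0.6]
opening: 0.587
```

Request:
apply_moves(
  increments=[
    [1,1,0,0,0],
    [1,0,0,0,0],
    [1,0.7,0,0,0],
    [1,0,0,0,0],
    [1,0,0,0,0],
  ],
)

```text
t: 13.5
eef_pos: [446.2, 336.3, 31.1]
tcp_rot: [1.197, 1.571, 1.235]
ft_force: [-0.2, 0.1, -1.2]
opening: 0.589
```

Request:
apply_moves(
  increments=[
    [1,0.4,0,0,0],
    [0.34,0,0,0,0],
    [0.34,0,0,0,0],
    [0.34,0,0,0,0],
    [0.34,0,0,0,0],
    [0.34,-5,0,0,0],
    [0.34,-10,0,0,0],
    [0.34,-20,0,0,0],
    [0.34,-25,0,0,0],
    [0.34,0,0,0,0],
  ],
)

```text
t: 14.5
eef_pos: [447.5, 337.0, 94.2]
tcp_rot: [0.498, 1.565, 0.536]
ft_force: [0.3, 0.9, -0.3]
opening: 0.66
```

```bash
python3 -c "
from mv import *
st=status.state();print(st['eef_pos'],st['ft_force'],st['opening'],w2L(st['eef_pos']))
for n in('scene','side'):
    C=cam(n); hsv=cv2.cvtColor(C['pixels'],cv2.COLOR_RGB2HSV)
    m=cv2.inRange(hsv,(14,85,60),(25,200,255)); k,l,s,ce=cv2.connectedComponentsWithStats(m)
    for i in range(1,k):
        w=onz(C,[ce[i]],46)[0]; q=w2L(w)
        if s[i][4]>40 and abs(q[0])<80 and 0<q[1]<420: print(n,ce[i].round(1),s[i][4],q)
"
```

```text
[447.48851389 337.0496438   94.17096226] [ 0.27219508  0.86284884 -0.29570094] 0.6604221965922671 [-16.3 347.7  94.2]
scene [341.9 186.2] 353 [ -9.1 341.2  46. ]
scene [316.9 191.6] 379 [ -6.9 269.2  46. ]
scene [282.5 199.6] 795 [ -1.5 171.8  46. ]
scene [244.7 205.4] 416 [-5.9 71.3 46. ]
side [266.2 141.5] 137 [-16.  344.4  46. ]
side [259.2 157.2] 147 [-12.3 273.   46. ]
side [252.1 172.7] 167 [ -9.6 206.8  46. ]
side [246.  188.6] 194 [ -3.3 144.1  46. ]
side [234.5 204. ] 144 [-12.3  81.7  46. ]
```

Request:
apply_moves(
  increments=[
    [1,0,0,-20,0],
    [1,0,0,-26,0],
    [1,0,0,0,0],
    [1,0,0,0,0],
    [1,15,0,0,0],
    [1,15,0,0,0],
    [1,15,0,0,0],
    [1,12,0,0,0],
    [1,6,0,0,0],
    [1,0,0,0,0],
  ],
)

```text
t: 15.6
eef_pos: [400.3, 334.3, 26.9]
tcp_rot: [-2.632, 1.57, -2.594]
ft_force: [0.7, -0.8, -0.5]
opening: 0.003
```

```bash
python3 -c "
from mv import *
st=status.state();print(st['eef_pos'],st['ft_force'],st['opening'],w2L(st['eef_pos']))
c=np.load('w1.npy',allow_pickle=True).item()
px=lambda u,v:(110+(u+.5)/1.85-.5,60+(v+.5)/1.85-.5)
print([w2L(p) for p in onz(c,[px(170,240),px(168,222),px(209,430)],12)])
"
```

```text
[400.30831327 334.31932088  26.91797295] [ 0.70960578 -0.84360475 -0.46049397] 0.0026674705815102847 [-63.6 346.8  26.9]
[array([-65.9, 180. ,  12. ]), array([-66.9, 196. ,  12. ]), array([-37.5,  -9.6,  12. ])]
```

Request:
apply_moves(
  increments=[
    [1,0,0,4,0],
    [1,0,0,4,0],
    [1,0,0,4,0],
    [1,0,0,3,0],
    [1,0,0,3,0],
    [1,0,0,2,0],
    [1,0,0,1,0],
    [1,0,0,0,0],
  ],
)

```text
t: 16.4
eef_pos: [421.4, 335.3, 27.7]
tcp_rot: [0.534, 1.57, 0.572]
ft_force: [0.7, 0.0, -0.7]
opening: 0.003
```

Request:
apply_moves(
  increments=[
    [1,0,0,1,0],
    [1,0,0,0,0],
    [1,0,0,1,0],
    [1,0,0,0,0],
  ],
)

```text
t: 16.8
eef_pos: [423.3, 335.4, 27.7]
tcp_rot: [0.878, 1.571, 0.916]
ft_force: [-0.2, 0.7, 0.3]
opening: 0.005
```

```bash
cat > sh.py <<'E'
from mv import *
def look(hide=None):
    for n in('scene','side'):
        C=cam(n); hsv=cv2.cvtColor(C['pixels'],cv2.COLOR_RGB2HSV)
        m=cv2.inRange(hsv,(16,85,60),(25,200,255)); k,l,s,ce=cv2.connectedComponentsWithStats(m)
        for i in range(1,k):
            q=w2L(onz(C,[ce[i]],46)[0])
            if s[i][4]>40 and abs(q[0])<80 and -40<q[1]<420: print(n,ce[i].round(1),s[i][4],q)
    st=status.state();print(st['t'],st['eef_pos'],st['ft_force'],st['opening'],'lane',w2L(st['eef_pos']))
E
python3 -c "
from sh import *
look()"
```

```text
scene [344.2 185.9] 145 [ -8.8 347.7  46. ]
scene [318.  188.4] 143 [-17.2 275.8  46. ]
scene [293.9 193.9] 171 [-13.9 207.1  46. ]
scene [271.1 199.9] 178 [ -7.7 142.5  46. ]
scene [244.9 202.5] 179 [-15.6  73.9  46. ]
side [269.5 141.8] 80 [ -6.2 347.2  46. ]
side [258.9 156.7] 80 [-14.2 274.7  46. ]
side [251.8 172.7] 142 [-10.2 206.5  46. ]
side [245.3 189. ] 156 [ -4.7 142.2  46. ]
side [234.4 204.4] 124 [-12.2  80.5  46. ]
16.9 [423.34752619 335.393186    27.698579  ] [0.04443374 0.75225247 0.79089769] 0.006362879213015136 lane [-40.5 347.   27.7]
```

Request:
apply_moves(
  increments=[
    [1,0,0,2,0],
    [1,0,0,1,0],
    [1,0,0,1,0],
    [1,0,0,0,0],
    [1,0,0,0,0],
  ],
)

```text
t: 17.4
eef_pos: [427.4, 335.6, 27.7]
tcp_rot: [0.575, 1.571, 0.613]
ft_force: [0.3, 0.5, -0.6]
opening: 0.002
```

Request:
apply_moves(
  increments=[
    [1,0,0,1,0],
    [1,0,0,0,0],
    [1,0,0,1,0],
    [1,0,0,0,0],
    [1,0,0,0,0],
  ],
)

```text
t: 17.9
eef_pos: [429.3, 335.6, 27.7]
tcp_rot: [0.602, 1.571, 0.64]
ft_force: [0.4, -0.9, -0.1]
opening: 0.005
```

Request:
apply_moves(
  increments=[
    [1,0,0,1,0],
    [1,0,0,0,0],
    [1,0,0,0,0],
  ],
)

```text
t: 18.2
eef_pos: [430.4, 335.7, 27.7]
tcp_rot: [0.574, 1.571, 0.612]
ft_force: [0.2, -0.2, -0.2]
opening: 0.005
```

```bash
python3 -c "
from sh import *
look()" | egrep -v '\[ *[0-9.-]+ +([0-2]?[0-9]{2}\.[0-9]*|[0-9.]{4,5}) +46'
```

```text
18.3 [430.33702751 335.66148394  27.72523326] [ 0.08187051  0.48554273 -0.08358931] 0.008807017703124833 lane [-33.5 347.   27.7]
```

Request:
apply_moves(
  increments=[
    [1,0,0,1,0],
    [1,0,0,0,0],
    [1,0,0,0,0],
  ],
)

```text
t: 18.6
eef_pos: [430.6, 335.5, 27.7]
tcp_rot: [-2.809, 1.569, -2.771]
ft_force: [-5.4, -0.1, 2.8]
opening: 0.006
```

Request:
apply_moves(
  increments=[
    [1,0,0,1,0],
    [1,0,0,0,0],
    [1,0,0,0,0],
  ],
)

```text
t: 18.9
eef_pos: [430.7, 335.4, 27.6]
tcp_rot: [-2.816, 1.568, -2.778]
ft_force: [-9.8, 0.6, 5.3]
opening: 0.003
```

```bash
python3 -c "
from sh import *
look()"|egrep ' 3[0-9][0-9]|^[0-9]'
```

```text
scene [345.2 187.7] 145 [ -1.7 347.8  46. ]
side [272.  142.4] 83 [  2.1 347.1  46. ]
19.0 [430.69701058 335.38630805  27.62188293] [-10.17857484   0.62949394   4.79085092] 0.006309706521699049 lane [-33.2 346.7  27.6]
```

Fence found by feel at TCP lane x ≈ -33.3. The finger is 4.3 mm off the TCP, so this shell is at x = 0, which matches the vision frame. Next is shell 4.

Request:
apply_moves(
  increments=[
    [1,0,0,-8.5,0],
    [1,0,0,-20,0],
    [1,0,-36,0,0],
    [1,0,-36,0,0],
    [1,0,0,8,0],
    [1,0,0,6,0],
    [1,0,0,4,0],
    [1,0,0,4,0],
    [1,0,0,3,0],
    [1,0,0,0,0],
  ],
)

```text
t: 20.0
eef_pos: [431.8, 264.1, 27.6]
tcp_rot: [0.405, 1.57, 0.444]
ft_force: [0.3, 0.9, 0.2]
opening: 0.0
```

```bash
python3 -c "
from sh import *
look()"
```

```text
scene [345.  187.9] 159 [ -1.3 347.   46. ]
scene [319.9 192.2] 153 [ -2.6 276.2  46. ]
scene [293.9 193.8] 153 [-14.  207.3  46. ]
scene [271.1 200. ] 177 [ -7.4 142.5  46. ]
scene [244.9 202.5] 180 [-15.7  74.   46. ]
side [263.8 157.6] 106 [  1.3 276.2  46. ]
side [251.6 172.5] 116 [-11.1 206.9  46. ]
side [245.2 189. ] 160 [ -4.9 142.2  46. ]
side [234.4 204.4] 123 [-12.2  80.5  46. ]
20.1 [431.50259802 263.91709684  27.62389383] [ 0.15545701 -0.54854159  0.72789774] 0.0039079423764225895 lane [-35.1 275.3  27.6]
```

Request:
apply_moves(
  increments=[
    [1,0,0,1,0],
    [1,0,0,0.5,0],
    [1,0,0,0,0],
  ],
)

```text
t: 20.4
eef_pos: [433.0, 263.7, 27.7]
tcp_rot: [1.113, 1.571, 1.151]
ft_force: [-0.2, 0.0, -0.2]
opening: 0.004
```

Request:
apply_moves(
  increments=[
    [1,0,0,0.7,0],
    [1,0,0,0,0],
    [1,0,0,0,0],
  ],
)

```text
t: 20.7
eef_pos: [433.2, 263.6, 27.7]
tcp_rot: [-2.858, 1.57, -2.82]
ft_force: [-4.2, 1.1, 1.3]
opening: 0.003
```

Request:
apply_moves(
  increments=[
    [1,0,0,-7,0],
    [1,0,0,-10,0],
    [1,0,-34,0,0],
    [1,0,-34,0,0],
    [1,0,0,5,0],
    [1,0,0,4,0],
    [1,0,0,3,0],
    [1,0,0,3,0],
    [1,0,0,1,0],
    [1,0,0,0,0],
  ],
)

```text
t: 21.7
eef_pos: [435.3, 196.2, 27.6]
tcp_rot: [0.461, 1.57, 0.5]
ft_force: [-0.3, -0.5, 0.4]
opening: 0.004
```

Request:
apply_moves(
  increments=[
    [1,0,0,0.7,0],
    [1,0,0,0,0],
    [1,0,0,0,0],
  ],
)

```text
t: 22.0
eef_pos: [435.6, 195.8, 27.6]
tcp_rot: [-3.035, 1.57, -2.997]
ft_force: [-3.4, -0.5, 1.3]
opening: 0.006
```

```bash
python3 -c "
from sh import *
look()"
```

```text
scene [345.1 187.9] 158 [ -1.3 347.3  46. ]
scene [319.9 192.6] 166 [ -1.5 275.8  46. ]
scene [295.7 197. ] 153 [ -1.9 208.5  46. ]
scene [271.2 199.8] 159 [ -8.3 143.   46. ]
scene [244.8 202.5] 180 [-15.6  73.8  46. ]
side [272.4 139.7] 43 [ -0.7 359.   46. ]
side [255.8 173.2] 118 [  1.7 208.7  46. ]
side [245.2 189. ] 131 [ -4.9 142.2  46. ]
side [234.4 204.4] 126 [-12.1  80.5  46. ]
22.1 [435.62806132 195.70436704  27.65528946] [-3.42621379 -0.41521414  1.82745873] 0.004863065350907456 lane [-33.6 206.9  27.7]
```

Request:
apply_moves(
  increments=[
    [1,0,0,-6,0],
    [1,0,0,-8,0],
    [1,0,-32,0,0],
    [1,0,-32,0,0],
    [1,0,0,4,0],
    [1,0,0,3,0],
    [1,0,0,3,0],
    [1,0,0,2,0],
    [1,0,0,1,0],
    [1,0,0,0,0],
  ],
)

```text
t: 23.1
eef_pos: [437.4, 132.2, 27.7]
tcp_rot: [0.727, 1.571, 0.766]
ft_force: [-0.4, 0.8, 1.1]
opening: 0.004
```

Request:
apply_moves(
  increments=[
    [1,0,0,0.7,0],
    [1,0,0,0,0],
    [1,0,0,0,0],
  ],
)

```text
t: 23.4
eef_pos: [437.9, 131.9, 27.7]
tcp_rot: [2.838, 1.571, 2.876]
ft_force: [-1.6, -0.8, 0.7]
opening: 0.005
```

Request:
apply_moves(
  increments=[
    [1,0,0,-8,0],
    [1,0,0,-12,0],
    [1,0,-33,0,0],
    [1,0,-32,0,0],
    [1,0,0,6,0],
    [1,0,0,5,0],
    [1,0,0,3,0],
    [1,0,0,3,0],
    [1,0,0,1.5,0],
    [1,0,0,0,0],
  ],
)

```text
t: 24.4
eef_pos: [439.1, 67.3, 27.7]
tcp_rot: [0.72, 1.571, 0.759]
ft_force: [-0.6, 0.7, -0.6]
opening: 0.002
```

Request:
apply_moves(
  increments=[
    [1,0,0,1,0],
    [1,0,0,0.5,0],
    [1,0,0,0,0],
  ],
)

```text
t: 24.7
eef_pos: [440.3, 66.9, 27.6]
tcp_rot: [2.92, 1.57, 2.958]
ft_force: [-1.8, 1.0, 0.8]
opening: 0.005
```

```bash
python3 -c "
from sh import *
look()"
```

```text
scene [345.1 187.8] 159 [ -1.6 347.4  46. ]
scene [319.9 192.5] 165 [ -1.7 275.6  46. ]
scene [295.7 197.2] 174 [ -1.4 208.1  46. ]
scene [271.7 201.7] 175 [ -1.5 142.5  46. ]
scene [246.7 206.2] 172 [-2.1 75.6 46. ]
side [271.9 142.5] 117 [  2.1 346.9  46. ]
side [263.9 157.9] 130 [  2.1 275.2  46. ]
side [256.2 171.5] 83 [2.000e-01 2.155e+02 4.600e+01]
side [239.  205.9] 107 [ 1.6 80.4 46. ]
24.8 [440.33395345  66.85691613  27.66263391] [-1.92809509  0.64184849  0.76836121] 0.0043280866628957505 lane [-33.9  78.   27.7]
```

Request:
apply_moves(
  increments=[
    [1,0,0,-7,0],
    [1,0,0,-8,0],
    [0.75,-30,0,0,0],
    [0.75,-40,0,0,0],
    [0.75,0,30,10,0],
    [0.75,0,45,10,0],
    [0.75,0,45,10,0],
    [0.75,0,45,10,0],
    [0.75,0,45,8,0],
    [0.75,0,45,0,0],
  ],
)

```text
t: 25.8
eef_pos: [463.9, 324.7, 97.7]
tcp_rot: [0.448, 1.57, 0.486]
ft_force: [0.8, 0.6, -0.8]
opening: 0.253
```

Request:
apply_moves(
  increments=[
    [0.75,0,45,0,0],
    [0.75,0,25,0,0],
    [0.75,0,0,0,0],
    [0.75,0,0,0,0],
  ],
)

```text
t: 26.2
eef_pos: [460.5, 392.5, 97.3]
tcp_rot: [-2.417, 1.57, -2.378]
ft_force: [0.4, -0.7, -0.1]
opening: 0.25
```

```bash
sed -i 's/radians(2.2)/radians(2.07)/; s/O=np.array(\[466.6,265,0\])-y\*275/O=np.array([463.9,336.7,0])-y*347.3/' mv.py; python3 -c "
from sh import *
to(*L2w(0,404,26),2.07); look()"
```

```text
pos [460.5 392.5  97.3] t 26.2 F [ 0.43 -0.72 -0.09] open 0.25
jaw heading 2.23 tool ax
 [[-0.001 -0.039  0.999]
 [-0.     0.999  0.039]
 [-1.    -0.    -0.001]]
turn about tool x deg 0.15938324860597675
shift in tool axes now [71.3  0.8  1.4] after turn [71.3  0.8  1.4]
scene [345.3 187.7] 145 [ -1.7 348.6  46. ]
scene [319.8 192.7] 162 [ -1.  275.9  46. ]
scene [295.7 197.2] 172 [ -1.  208.7  46. ]
scene [271.7 201.7] 176 [ -1.1 143.   46. ]
scene [246.6 206.3] 180 [-1.4 75.7 46. ]
side [271.8 142.3] 86 [  1.5 348.1  46. ]
side [263.9 158.2] 105 [  2.7 274.5  46. ]
side [255.7 173.4] 143 [  1.7 208.5  46. ]
side [247.4 189.5] 161 [  2.  143.1  46. ]
side [239.  205.9] 127 [ 2.4 81.  46. ]
26.3 [461.08516699 391.65878013  97.63073658] [ 0.43811116 -0.11571848 -0.07691976] 0.25014886083344723 lane [ -0.8 402.3  97.6]
```

Request:
apply_moves(
  increments=[
    [0.75,20,0,0.8,0.15],
    [0.75,20,0,0,0],
    [0.75,15,0,0,0],
    [0.75,10,0,0,0],
    [0.75,6,0,0,0],
    [0.75,0,0,0,0],
    [0.75,0,0,0,0],
  ],
)

```text
t: 27.0
eef_pos: [462.3, 392.8, 27.2]
tcp_rot: [0.628, 1.57, 0.663]
ft_force: [1.0, 0.7, -0.6]
opening: 0.252
```

Request:
apply_moves(
  increments=[
    [0.75,0,-4,0,0],
    [0.75,0,-4,0,0],
    [0.75,0,-4,0,0],
    [0.75,0,-4,0,0],
    [0.75,0,-4,0,0],
    [0.75,0,-4,0,0],
    [0.75,0,-4,0,0],
    [0.75,0,-4,0,0],
    [0.75,0,-4,0,0],
    [0.75,0,-4,0,0],
  ],
)

```text
t: 28.0
eef_pos: [463.5, 352.7, 26.8]
tcp_rot: [0.785, 1.57, 0.82]
ft_force: [-0.3, 2.5, 0.9]
opening: 0.246
```

```bash
python3 -c "
from sh import *
look()"
```

```text
scene [337.7 189.1] 148 [ -2.  326.9  46. ]
scene [317.1 193. ] 156 [ -1.6 268.4  46. ]
scene [295.7 197.2] 175 [ -1.2 208.7  46. ]
scene [271.7 201.7] 175 [ -1.1 143.1  46. ]
scene [246.6 206.3] 180 [-1.3 75.7 46. ]
side [269.  147.2] 85 [  0.9 324.3  46. ]
side [262.8 160. ] 102 [  2.2 266.5  46. ]
side [255.7 173.4] 141 [  1.7 208.7  46. ]
side [247.3 189.5] 161 [  1.7 142.9  46. ]
side [239.1 205.9] 126 [ 2.6 81.  46. ]
28.1 [463.44907967 352.42456483  26.75894535] [ 0.1197659  -0.05890044 -0.09616743] 0.25292763790856193 lane [1.00e-01 3.63e+02 2.68e+01]
```

Request:
apply_moves(
  increments=[
    [0.75,0,-4,0,0],
    [0.75,0,-4,0,0],
    [0.75,0,-4,0,0],
    [0.75,0,-4,0,0],
    [0.75,0,-4,0,0],
    [0.75,0,-4,0,0],
    [0.75,0,-4,0,0],
    [0.75,0,-4,0,0],
    [0.75,0,-4,0,0],
    [0.75,0,-4,0,0],
  ],
)

```text
t: 29.1
eef_pos: [464.9, 312.6, 26.7]
tcp_rot: [0.92, 1.571, 0.956]
ft_force: [0.4, 3.9, 0.3]
opening: 0.246
```

Request:
apply_moves(
  increments=[
    [0.75,0,-4,0,0],
    [0.75,0,-4,0,0],
    [0.75,0,-4,0,0],
    [0.75,0,-4,0,0],
    [0.75,0,-4,0,0],
    [0.75,0,-4,0,0],
    [0.75,0,-4,0,0],
    [0.75,0,-4,0,0],
    [0.75,0,-4,0,0],
    [0.75,0,-4,0,0],
  ],
)

```text
t: 30.1
eef_pos: [466.2, 272.6, 26.7]
tcp_rot: [1.308, 1.571, 1.343]
ft_force: [-0.1, 4.0, 1.3]
opening: 0.248
```

```bash
python3 -c "
from sh import *
look(); to(*L2w(0,200,27),2.07)"
```

```text
scene [309.3 194.3] 157 [ -2.1 246.8  46. ]
scene [288.2 198.5] 169 [ -1.5 188.2  46. ]
scene [267.2 202.4] 178 [ -1.5 131.   46. ]
scene [245.5 206.5] 183 [-1.2 72.9 46. ]
scene [227.2 210.3] 99 [ 0.  24.3 46. ]
side [260.  164.7] 112 [  1.2 245.4  46. ]
side [252.9 178.8] 126 [  1.8 186.1  46. ]
side [245.4 193.1] 162 [  1.7 128.9  46. ]
side [238.8 206.4] 108 [ 2.4 79.1 46. ]
30.2 [466.1546187  272.33299297  26.67059596] [-0.2904014   0.7752003   0.38710831] 0.25077804480656624 lane [-1.000e-01  2.829e+02  2.670e+01]
pos [466.2 272.3  26.7] t 30.2 F [-0.29  0.78  0.39] open 0.251
jaw heading 2.01 tool ax
 [[-0.    -0.035  0.999]
 [-0.     0.999  0.035]
 [-1.    -0.    -0.   ]]
turn about tool x deg -0.06338543308964972
shift in tool axes now [ -0.3 -82.9   0.2] after turn [ -0.3 -82.9   0.1]
```

Request:
apply_moves(
  increments=[
    [0.75,0,-4,0.2,0],
    [0.75,0,-4,0,0],
    [0.75,0,-4,0,0],
    [0.75,0,-4,0,0],
    [0.75,0,-4,0,0],
    [0.75,0,-4,0,0],
    [0.75,0,-4,0,0],
    [0.75,0,-4,0,0],
    [0.75,0,-4,0,0],
    [0.75,0,-4,0,0],
  ],
)

```text
t: 31.2
eef_pos: [467.8, 232.7, 26.7]
tcp_rot: [1.566, 1.571, 1.601]
ft_force: [0.3, 3.8, -0.3]
opening: 0.25
```

Request:
apply_moves(
  increments=[
    [0.75,0,-4,0,0],
    [0.75,0,-4,0,0],
    [0.75,0,-4,0,0],
    [0.75,0,-4,0,0],
    [0.75,0,-4,0,0],
    [0.75,0,-4,0,0],
    [0.75,0,-3,0,0],
    [0.75,0,-2,0,0],
  ],
)

```text
t: 32.0
eef_pos: [468.8, 203.7, 26.7]
tcp_rot: [2.407, 1.571, 2.442]
ft_force: [-0.1, 3.5, 1.0]
opening: 0.248
```

```bash
python3 -c "
from sh import *
look()"
```

```text
scene [284.3 199. ] 162 [ -2.  177.7  46. ]
scene [262.6 203.3] 171 [ -1.3 118.7  46. ]
scene [241.3 207.3] 184 [-1.2 61.7 46. ]
scene [225.4 210.9] 45 [ 0.7 19.3 46. ]
side [251.9 181. ] 122 [  2.1 177.2  46. ]
side [243.9 196. ] 144 [  1.5 117.9  46. ]
side [238.  207.6] 54 [ 2.1 74.4 46. ]
32.1 [468.83211867 203.68210129  26.68388684] [-0.10490393  1.85113925  0.82680759] 0.2520220561156034 lane [1.000e-01 2.142e+02 2.670e+01]
```

Request:
apply_moves(
  increments=[
    [0.75,0,-2,0,0],
    [0.75,0,-2,0,0],
    [0.75,0,-2,0,0],
    [0.75,0,-2,0,0],
    [0.75,0,-1,0,0],
    [0.75,0,-1,0,0],
  ],
)

```text
t: 32.7
eef_pos: [469.2, 193.9, 26.7]
tcp_rot: [0.797, 1.571, 0.833]
ft_force: [-0.4, 3.9, 0.1]
opening: 0.254
```

Request:
apply_moves(
  increments=[
    [0.75,0,-1,0,0],
    [0.75,0,-1,0,0],
    [0.75,0,-1,0,0],
    [0.75,0,-1,0,0],
  ],
)

```text
t: 33.1
eef_pos: [469.4, 190.0, 26.7]
tcp_rot: [0.772, 1.571, 0.807]
ft_force: [-0.2, 4.8, 0.9]
opening: 0.25
```

Request:
apply_moves(
  increments=[
    [0.75,0,-1,0,0],
    [0.75,0,-1,0,0],
    [0.75,0,-1,0,0],
  ],
)

```text
t: 33.4
eef_pos: [469.5, 187.0, 26.7]
tcp_rot: [1.281, 1.571, 1.316]
ft_force: [0.3, 2.9, 0.7]
opening: 0.248
```

Request:
apply_moves(
  increments=[
    [0.75,0,-1,0,0],
    [0.75,0,-1,0,0],
    [0.75,0,-1,0,0],
    [0.75,0,-1,0,0],
  ],
)

```text
t: 33.8
eef_pos: [469.6, 183.0, 26.7]
tcp_rot: [1.325, 1.571, 1.36]
ft_force: [-0.1, 3.7, 0.2]
opening: 0.251
```

Request:
apply_moves(
  increments=[
    [0.75,0,-1,0,0],
    [0.75,0,-1,0,0],
    [0.75,0,-1,0,0],
    [0.75,0,-1,0,0],
  ],
)

```text
t: 34.2
eef_pos: [469.7, 178.9, 26.7]
tcp_rot: [1.347, 1.571, 1.382]
ft_force: [-0.2, 3.9, 0.4]
opening: 0.248
```

Request:
apply_moves(
  increments=[
    [0.75,0,-1,0,0],
    [0.75,0,-1,0,0],
    [0.75,0,-1,0,0],
    [0.75,0,-1,0,0],
  ],
)

```text
t: 34.6
eef_pos: [469.9, 175.0, 26.7]
tcp_rot: [1.143, 1.571, 1.178]
ft_force: [0.2, 4.2, 0.4]
opening: 0.252
```

Request:
apply_moves(
  increments=[
    [0.75,0,-1,0,0],
    [0.75,0,-1,0,0],
    [0.75,0,-1,0,0],
    [0.75,0,-1,0,0],
  ],
)

```text
t: 35.0
eef_pos: [470.0, 171.0, 26.7]
tcp_rot: [1.417, 1.571, 1.453]
ft_force: [0.1, 3.7, 0.8]
opening: 0.25
```

Request:
apply_moves(
  increments=[
    [0.75,0,-1,0,0],
    [0.75,0,-1,0,0],
    [0.75,0,-1,0,0],
    [0.75,0,-1,0,0],
  ],
)

```text
t: 35.4
eef_pos: [470.2, 166.9, 26.7]
tcp_rot: [1.326, 1.571, 1.361]
ft_force: [0.0, 4.4, -0.0]
opening: 0.25
```

Request:
apply_moves(
  increments=[
    [0.75,0,-1,0,0],
    [0.75,0,-1,0,0],
    [0.75,0,-1,0,0],
    [0.75,0,-1,0,0],
  ],
)

```text
t: 35.8
eef_pos: [470.3, 163.0, 26.7]
tcp_rot: [1.092, 1.571, 1.127]
ft_force: [-0.3, 4.2, 1.6]
opening: 0.251
```

Request:
apply_moves(
  increments=[
    [0.75,0,-1,0,0],
    [0.75,0,-1,0,0],
    [0.75,0,-1,0,0],
    [0.75,0,-1,0,0],
  ],
)

```text
t: 36.2
eef_pos: [470.4, 159.0, 26.7]
tcp_rot: [1.458, 1.571, 1.493]
ft_force: [-0.6, 3.8, 0.9]
opening: 0.255
```

```bash
python3 -c "
from sh import *
look()"
```

```text
scene [267.8 202.2] 163 [ -1.9 132.7  46. ]
scene [246.1 206.3] 179 [-1.7 74.4 46. ]
scene [227.6 210.2] 109 [-0.2 25.3 46. ]
side [245.6 192.3] 136 [  1.  131.9  46. ]
side [238.9 206.3] 98 [ 2.6 79.6 46. ]
36.3 [470.45190234 158.90086177  26.71362813] [-0.5329329   2.64455684  0.30392772] 0.24641223479568536 lane [1.000e-01 1.694e+02 2.670e+01]
```

Straight. Continuing.

Request:
apply_moves(
  increments=[
    [0.75,0,-1,0,0],
    [0.75,0,-1,0,0],
    [0.75,0,-1,0,0],
    [0.75,0,-1,0,0],
  ],
)

```text
t: 36.7
eef_pos: [470.6, 155.0, 26.7]
tcp_rot: [1.08, 1.571, 1.115]
ft_force: [0.1, 4.6, 0.6]
opening: 0.249
```

Request:
apply_moves(
  increments=[
    [0.75,0,-1,0,0],
    [0.75,0,-1,0,0],
    [0.75,0,-1,0,0],
    [0.75,0,-1,0,0],
  ],
)

```text
t: 37.1
eef_pos: [470.8, 151.0, 26.7]
tcp_rot: [0.789, 1.571, 0.824]
ft_force: [-1.1, 3.3, 0.4]
opening: 0.25
```

Request:
apply_moves(
  increments=[
    [0.75,0,-1,0,0],
    [0.75,0,-1,0,0],
    [0.75,0,-1,0,0],
    [0.75,0,-1,0,0],
  ],
)

```text
t: 37.5
eef_pos: [470.8, 147.0, 26.7]
tcp_rot: [1.652, 1.571, 1.687]
ft_force: [-0.5, 3.9, 0.2]
opening: 0.251
```

Request:
apply_moves(
  increments=[
    [0.75,0,-1,0,0],
    [0.75,0,-1,0,0],
    [0.75,0,-1,0,0],
    [0.75,0,-1,0,0],
  ],
)

```text
t: 37.9
eef_pos: [471.1, 143.2, 26.8]
tcp_rot: [0.892, 1.57, 0.927]
ft_force: [-0.6, 8.4, 0.7]
opening: 0.251
```

Request:
apply_moves(
  increments=[
    [0.75,0,0,0,0],
    [0.75,0,0,0,0],
  ],
)

```text
t: 38.1
eef_pos: [471.1, 143.2, 26.7]
tcp_rot: [0.821, 1.57, 0.856]
ft_force: [0.1, 7.1, 1.1]
opening: 0.249
```

```bash
python3 -c "
from sh import *
look()"
```

```text
scene [262.  203.2] 167 [ -2.  117.1  46. ]
scene [240.1 207.6] 178 [-1.1 58.5 46. ]
side [243.7 196.3] 143 [  1.6 116.5  46. ]
38.2 [471.08424637 143.21071228  26.74001295] [0.70883655 6.89598063 0.46385106] 0.2526401871976115 lane [  0.2 153.7  26.7]
```

The stop is felt: the force jumps from 3.9 to 8.4 N and stays at 7 N at rest. I'm backing off slowly.

Request:
apply_moves(
  increments=[
    [0.75,0,0.5,0,0],
    [0.75,0,0.5,0,0],
    [0.75,0,0.5,0,0],
    [0.75,0,1,0,0],
    [0.75,0,2,0,0],
    [0.75,0,5,0,0],
    [0.75,0,10,0,0],
    [0.75,-20,5,0,0],
    [1,-40,0,0,0],
    [1,-45,0,0,0],
  ],
)

```text
t: 39.2
eef_pos: [469.3, 168.3, 132.2]
tcp_rot: [-2.997, 1.568, -2.961]
ft_force: [0.8, 0.4, 0.2]
opening: 0.136
```

Request:
apply_moves(
  increments=[
    [1,-45,0,0,0],
    [1,-35,0,0,0],
    [1,0,0,0,0],
  ],
)

```text
t: 39.5
eef_pos: [471.6, 168.7, 216.1]
tcp_rot: [0.189, 1.563, 0.225]
ft_force: [0.3, -0.2, -1.0]
opening: 0.003
```

```bash
python3 -c "
from sh import *
look()
c=cam('scene');s=cam('side')
a=c['pixels'][155:235,160:300,::-1];b=s['pixels'][170:250,180:280,::-1]
cv2.imwrite('pics/b1.png',cv2.resize(np.hstack([a,b]),None,fx=3.3,fy=3.3,interpolation=cv2.INTER_CUBIC))
to(441.5,-55.5,215)
"
```

```text
scene [262.1 203.2] 164 [ -1.9 117.3  46. ]
scene [240.1 207.6] 181 [-1.1 58.4 46. ]
side [243.5 196.2] 124 [  1.  116.9  46. ]
39.6 [469.95320287 168.06207055 211.91809958] [ 0.0513057  -0.45419153 -0.2041583 ] 0.002189277261057031 lane [ -0.  178.6 211.9]
pos [469.5 167.7 210.5] t 39.7 F [-0.88 -0.27  0.63] open 0.005
jaw heading 2.04 tool ax
 [[-0.002 -0.036  0.999]
 [-0.     0.999  0.036]
 [-1.    -0.    -0.002]]
shift in tool axes now [  -4.3 -222.1  -35.9] after turn [  -4.3 -222.1  -35.9]
```

View pics/b1.png

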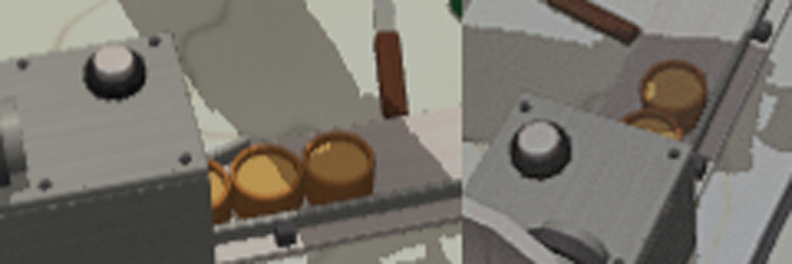

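The crop shows the two rear shells closed up on the fence outside the mouth, with the row's third just inside. The button's light top is at scene crop (113,63) and side crop (540,137).

```bash
python3 -c "
from sh import *
for n,(x0,x1,y0,y1) in {'scene':(180,210,160,190),'side':(188,222,196,230)}.items():
    C=cam(n); g=cv2.cvtColor(C['pixels'],cv2.COLOR_RGB2GRAY)[y0:y1,x0:x1]
    hsv=cv2.cvtColor(C['pixels'],cv2.COLOR_RGB2GRAY)
    dark=(g<75).astype(np.uint8); k,l,s,ce=cv2.connectedComponentsWithStats(dark); i=1+np.argmax(s[1:,4])
    hull=cv2.convexHull(np.argwhere(l==i)[:,::-1].astype(np.int32)); m=np.zeros_like(g); cv2.fillConvexPoly(m,hull,1)
    t=(m>0)&(g>110); uv=np.argwhere(t)[:,::-1].mean(0)+[x0,y0]
    print(n,s[i],t.sum(),uv,[w2L(p) for p in onz(C,[uv],164)],onz(C,[uv],164))
to(441.5,-55.5,215)"
```

```text
scene [  5  11  19  15 142] 60 [194.03333333 174.56666667] [array([-30.2, -46.7, 164. ])] [[447.96538427 -58.12005002 164.        ]]
side [  7  11  18  18 147] 88 [202.79545455 211.95454545] [array([-32.5, -46.6, 164. ])] [[445.65114741 -58.09643842 164.        ]]
pos [469.6 167.6 210.4] t 39.8 F [-0.22 -0.65 -1.45] open 0.002
jaw heading 2.02 tool ax
 [[-0.002 -0.035  0.999]
 [-0.     0.999  0.035]
 [-1.    -0.    -0.002]]
shift in tool axes now [  -4.4 -221.9  -36. ] after turn [  -4.4 -221.9  -36. ]
```

Request:
apply_moves(
  increments=[
    [1,-5,-25,-3,0],
    [1,-5,-45,-7,0],
    [1,0,-45,-7,0],
    [1,0,-45,-7,0],
    [1,0,-40,-6,0],
    [1,0,-23.5,-2.3,0],
    [1,0,0,0,0],
    [1,0,0,0,0],
  ],
)

```text
t: 40.6
eef_pos: [445.5, -57.1, 220.9]
tcp_rot: [2.699, 1.569, 2.733]
ft_force: [-1.1, 0.7, 0.1]
opening: 0.007
```

```bash
python3 -c "
from sh import *
to(445,-57,185)"
```

```text
pos [445.5 -57.1 220.9] t 40.6 F [-1.14  0.7   0.07] open 0.007
jaw heading 1.93 tool ax
 [[-0.001 -0.034  0.999]
 [ 0.001  0.999  0.034]
 [-1.     0.001 -0.001]]
shift in tool axes now [35.9  0.1 -0.5] after turn [35.9  0.1 -0.5]
```

Descend to about 6 mm above the nominal contact, then go by feel.

Request:
apply_moves(
  increments=[
    [1,15,0,0,0],
    [1,10,0,0,0],
    [1,8,0,0,0],
    [1,5,0,0,0],
    [1,3,0,0,0],
    [1,2,0,0,0],
    [1,2,0,0,0],
    [1,0,0,0,0],
    [1,0,0,0,0],
  ],
)

```text
t: 41.5
eef_pos: [445.8, -57.0, 176.9]
tcp_rot: [0.001, 1.57, 0.036]
ft_force: [-0.2, -0.7, -0.0]
opening: 0.002
```

Request:
apply_moves(
  increments=[
    [1,2,0,0,0],
    [1,2,0,0,0],
    [1,1,0,0,0],
    [1,0,0,0,0],
    [1,0,0,0,0],
  ],
)

```text
t: 42.0
eef_pos: [445.7, -57.0, 171.7]
tcp_rot: [0.774, 1.571, 0.809]
ft_force: [0.5, 0.8, 0.1]
opening: 0.005
```

Request:
apply_moves(
  increments=[
    [1,2,0,0,0],
    [1,2,0,0,0],
    [1,0,0,0,0],
    [1,0,0,0,0],
  ],
)

```text
t: 42.4
eef_pos: [445.7, -57.0, 167.6]
tcp_rot: [2.263, 1.571, 2.298]
ft_force: [1.5, 0.8, -0.4]
opening: 0.001
```

Request:
apply_moves(
  increments=[
    [1,2,0,0,0],
    [1,2,0,0,0],
    [1,0,0,0,0],
    [1,0,0,0,0],
  ],
)

```text
t: 42.8
eef_pos: [445.7, -57.0, 163.6]
tcp_rot: [2.342, 1.571, 2.377]
ft_force: [-0.5, 0.9, 0.4]
opening: 0.005
```

```bash
python3 -c "
from sh import *
c=cam('scene');s=cam('side')
a=c['pixels'][135:205,150:250,::-1];b=s['pixels'][165:235,160:260,::-1]
cv2.imwrite('pics/b2.png',cv2.resize(np.hstack([a,b]),None,fx=4,fy=4,interpolation=cv2.INTER_CUBIC))
"
```

```text
(no output)
```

View pics/b2.png

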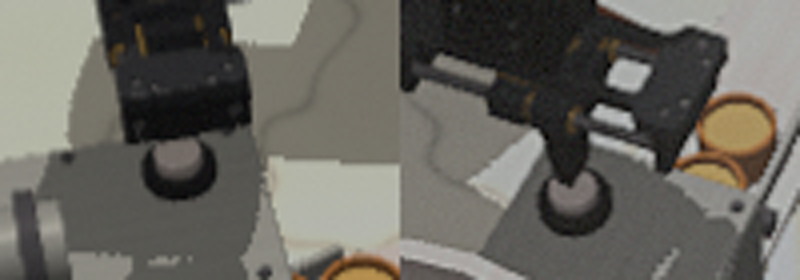

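The closed tips, at side crop (572,185), are just over the button (573,192) and not yet touching. Going further down.

Request:
apply_moves(
  increments=[
    [1,1,0,0,0],
    [1,1,0,0,0],
    [1,1,0,0,0],
    [1,1,0,0,0],
    [1,0,0,0,0],
  ],
)

```text
t: 43.4
eef_pos: [445.7, -56.9, 159.5]
tcp_rot: [2.561, 1.571, 2.596]
ft_force: [0.3, -0.5, 0.1]
opening: 0.006
```

Request:
apply_moves(
  increments=[
    [1,1,0,0,0],
    [1,1,0,0,0],
    [1,1,0,0,0],
    [1,0,0,0,0],
  ],
)

```text
t: 43.8
eef_pos: [445.7, -57.0, 156.6]
tcp_rot: [2.469, 1.571, 2.504]
ft_force: [0.4, -0.3, -0.8]
opening: 0.008
```

Request:
apply_moves(
  increments=[
    [1,1,0,0,0],
    [1,1,0,0,0],
    [1,1,0,0,0],
    [1,0,0,0,0],
  ],
)

```text
t: 44.2
eef_pos: [445.7, -57.0, 153.6]
tcp_rot: [2.524, 1.571, 2.559]
ft_force: [-0.0, 0.7, -0.0]
opening: 0.004
```

```bash
python3 -c "
from sh import *
c=cam('scene');s=cam('side')
a=c['pixels'][145:195,170:220,::-1];b=s['pixels'][185:235,175:225,::-1]
cv2.imwrite('pics/b3.png',cv2.resize(np.hstack([a,b]),None,fx=8,fy=8,interpolation=cv2.INTER_CUBIC))
"
```

```text
(no output)
```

View pics/b3.png

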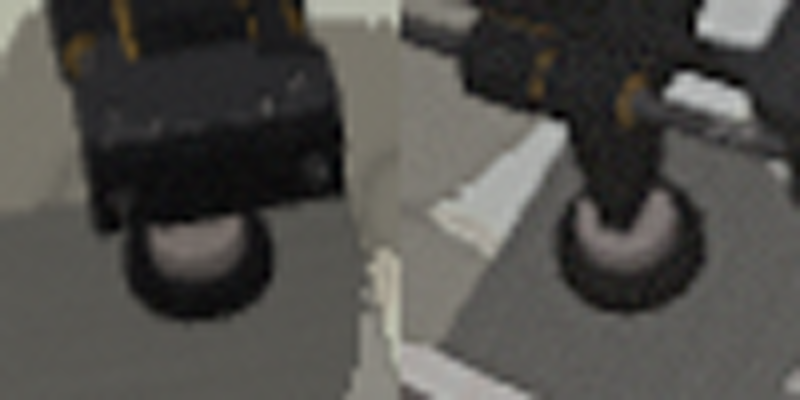

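The tip at side crop (615,225) is centred over the button, but there is still no force. I continue by feel.

Request:
apply_moves(
  increments=[
    [1,1,0,0,0],
    [1,1,0,0,0],
    [1,1,0,0,0],
    [1,0,0,0,0],
  ],
)

```text
t: 44.7
eef_pos: [445.7, -56.9, 150.5]
tcp_rot: [2.439, 1.57, 2.474]
ft_force: [0.4, -0.4, -0.0]
opening: 0.004
```

Request:
apply_moves(
  increments=[
    [1,1,0,0,0],
    [1,1,0,0,0],
    [1,1,0,0,0],
    [1,0,0,0,0],
  ],
)

```text
t: 45.1
eef_pos: [445.8, -57.0, 147.7]
tcp_rot: [0.734, 1.571, 0.769]
ft_force: [-0.9, -0.3, 1.5]
opening: 0.007
```

Request:
apply_moves(
  increments=[
    [1,1,0,0,0],
    [1,1,0,0,0],
    [1,0,0,0,0],
  ],
)

```text
t: 45.4
eef_pos: [445.8, -57.0, 145.7]
tcp_rot: [0.544, 1.571, 0.579]
ft_force: [0.1, -0.2, 3.0]
opening: 0.007
```

Request:
apply_moves(
  increments=[
    [1,1,0,0,0],
    [1,1,0,0,0],
    [1,0.7,0,0,0],
    [1,0,0,0,0],
    [1,0,0,0,0],
  ],
)

```text
t: 45.9
eef_pos: [445.8, -57.0, 143.0]
tcp_rot: [0.451, 1.571, 0.486]
ft_force: [0.2, 0.8, 5.4]
opening: 0.005
```

One more millimetre to reach the bottom, checked by the force rising off the spring line.

Request:
apply_moves(
  increments=[
    [1,0.6,0,0,0],
    [1,0.6,0,0,0],
    [1,0,0,0,0],
    [1,0,0,0,0],
  ],
)

```text
t: 46.3
eef_pos: [445.9, -57.0, 142.6]
tcp_rot: [-0.265, 1.57, -0.229]
ft_force: [-4.1, 0.0, 17.9]
opening: 0.004
```

Bottomed (18 N, travel halted). I release and lift well clear.

Request:
apply_moves(
  increments=[
    [1,-3,0,0,0],
    [1,-6,0,0,0],
    [1,-15,0,0,0],
    [1,-30,0,0,0],
    [1,-30,0,0,0],
    [1,-10,40,0,0],
    [1,0,45,0,0],
    [1,0,45,0,0],
    [1,0,45,0,0],
    [1,0,0,0,0],
  ],
)

```text
t: 47.3
eef_pos: [438.8, 121.8, 235.8]
tcp_rot: [1.98, 1.57, 2.02]
ft_force: [0.2, -0.9, -0.8]
opening: 0.007
```

Request:
apply_moves(
  increments=[
    [1,0,45,0,0],
    [1,0,45,0,0],
    [1,0,45,0,0],
    [1,0,20,0,0],
    [1,0,0,0,0],
    [1,0,0,0,0],
  ],
)

```text
t: 47.9
eef_pos: [433.9, 272.3, 235.5]
tcp_rot: [-2.532, 1.57, -2.497]
ft_force: [-1.0, 0.4, 0.8]
opening: 0.006
```

```bash
python3 -c "
from sh import *
look()
c=cam('scene');cv2.imwrite('pics/end.png',cv2.resize(c['pixels'][120:380,60:400,::-1],None,fx=2.2,fy=2.2,interpolation=cv2.INTER_CUBIC))
"
```

```text
scene [262.  203.4] 177 [ -1.3 116.8  46. ]
scene [240.3 207.5] 182 [-1.2 59.  46. ]
side [243.9 196.4] 166 [  2.1 116.5  46. ]
side [238.  207.9] 45 [ 2.5 73.5 46. ]
48.0 [434.21481065 271.69600438 235.78386158] [-0.38296269  0.2127079  -0.25486345] 0.0030132979100486582 lane [-32.  283.4 235.8]
```

View pics/end.png

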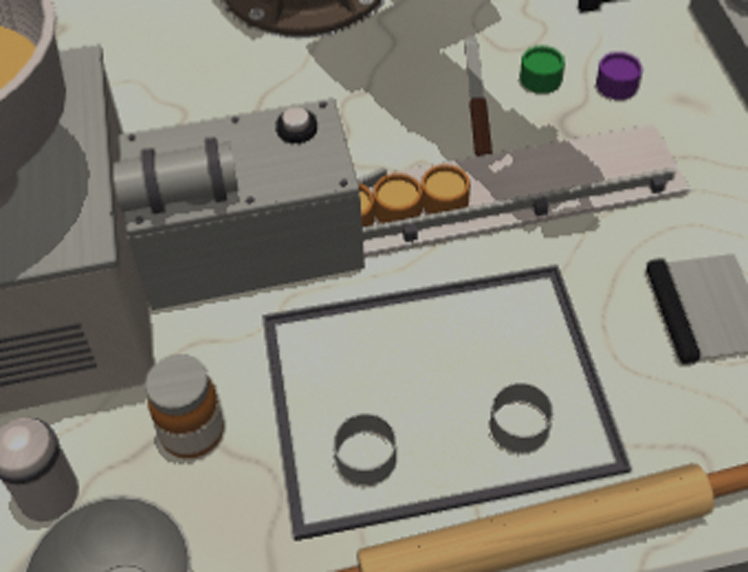

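The last view shows the row closed up on the fence, with its rear shells at (445,187) and (397,195) and a third at the mouth. The button (297,122) has sprung back up. The rings, jar, scraper, knife and coloured look-alikes are where they were, so I'm handing in.

```bash
python3 -c "
from cell import env
env.job_done()"
```

```text
the job is handed in; nothing more can be done
```

The last shell is off the sheet and in the lane. The row of five is home against the index stop, the start button has been pressed, and the job was handed in at about 48 s of the 72 s allowed.

**What I did**
- **Placing:** I set the spare down behind the fourth shell, then slid each of the five against the back fence by feel. The push peaked at about 10 N on the spare, against the fence, and was lower on the others.
- **Pushing:** I pushed the row in at 10–40 mm/s with about 4 N of sliding force.
- **Finding the stop:** At the stop the force rose to 8.4 N and held at about 7 N at rest. I backed off slowly, and the row moved no more than about 0.3 mm.
- **Start button:** I pressed it straight down until it bottomed, at about 18 N, then lifted clear. It sprang back.

**Last checks**
- The two rear shells are still on the fence line and closed up, about 58 mm apart, and did not move after the button press.
- The shells inside the guard cannot be seen. Their place is inferred from the force and from the rear shell at y ≈ 117 mm, which puts the stop face at about −144 mm, inside the stated range.
- In the last picture the rings, jar, scraper and the other things I could see looked untouched. I did not measure them.

**What disagreed**
- The first two grasps closed on nothing. The real fingertips sit about 15 mm higher than the stated tip distance implies, so I had to grip lower and press the button by feel.
- The scene and side cameras differ by 2–4 mm across the lane, so I trusted touch for the fence.

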